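Fit the snap ring that keeps the encoder disc on its hub

TASK

Take the ring pliers from their rack, put their tips in the two eyes of the snap ring on the stand and squeeze to spread it. Carry the ring over the trainer's hub, lower it gently until it rests on the disc, and let it close into the hub's groove, then hang the pliers back on their rack. Press only lightly, and leave the other things on the bench where they are.

Things in the scene. Friction and masses are not known exactly. Their poses are not given: they have to be found in the camera images.
- pliers_mid (a point): Upright steel ring pliers, 106 mm tall, 0.1 to 0.16 kg, tips down in the rack. Point midway between the two rubber grip plates, 83 mm above the tips' ends; z up, y from grip to grip. Grips: 24 mm wide (x), 46 mm high, 52 mm over their outer faces at rest, to be taken across y. The same after a half turn. Cross plate 46 (x) x 34 (y) x 8 mm, underside 37 mm below the point.
- grip_l (a joint): How far the +y grip is squeezed inwards, m: 0 at rest, 0.012 at the stop (then the grips are 28 mm over both). The grips move straight and are sprung: under 12 N a side leaves them at rest (5 to 10 N carries the pliers); full squeeze takes 14 N a side empty, 20 N with the ring. Squeezing moves each tip outwards as far as a grip moves in.
- grip_r (a joint): The same, of the -y grip.
- tip_l (a point): Lower end of the pliers' +y tip, 18 mm from the other at rest. A tip is an upright 4 mm pin, 6.5 mm long, tapering to 2 mm at its end, below a flat shoulder 12 x 11 mm that stops on top of the eye.
- tip_r (a point): The same, of the -y tip.
- rack_top (a point): Pliers' rack, fixed: two aluminium rails 58 mm high, 64 mm long, 11 mm wide, along its y axis, 30 mm apart inside. Point in the middle of the slot, level with the rail tops. The pliers' legs (10 mm thick) hang in the slot and their cross plate lies on the rails, y of the pliers along y of the rack.
- ring_mid (a point): Dark steel snap ring lying flat on the stand, 35 mm across inside, 46 mm outside, 4 mm thick, 0.034 kg, split at its +x side. Point at its centre, 2 mm above its underside; z up. Its two eyes are 29.5 mm ahead (+x) of the centre and 9 mm to each side. It springs shut: 2.7 N at each eye begins to open it, 6.5 N moves each eye 10 mm outwards.
- eye_l (a point): Centre of the hole of the ring's +y eye, at the top face. An eye is a 15 x 15 mm block, 8 mm high from the ring's underside, with an upright 7 mm hole through it.
- eye_r (a point): The same, of the -y eye.
- half_l (a joint): How far the ring's +y half is spread, rad: 0 closed, 0.2 with its eye 10 mm outwards. With the pliers fully squeezed it is about 0.2, the eyes are 28.5 mm ahead of the centre, and the ring clears the 38.6 mm barrel by more than 1 mm all round.
- half_r (a joint): The same, of the -y half.
- stand_top (a point): Ring stand, fixed: a white block 85 x 85 x 18 mm. Point at the centre of its top, on which the ring lies around a 31 mm boss, 10 mm high.
- spindle (a point): Motor trainer, fixed: wooden case 260 x 240 x 60 mm, white panel on top. Point on the panel, on the hub's upright axis. There: a 90 mm disc, on it a groove 5.5 mm high and 35 mm across, then a 38.6 mm barrel, tapered at the top, ending 21.5 mm above the disc. The spindle floats: the disc's top is 7 to 29 mm above the point, not measured, to be felt; it gives 1 mm for 12 N, bear under 20 N.
- screwdriver: Bystander, loose: a 160 mm screwdriver lying on the bench; origin at its underside
- pulley: Bystander, loose: a grooved aluminium pulley, 44 mm across and 20 mm high; origin at its underside
- washer: Bystander, loose: a flat steel washer, 40 mm across, 5 mm thick, without eyes; origin at its underside
- meter: Bystander, loose: a grey hand meter, 140 x 75 x 36 mm; origin at its underside
- spool: Bystander, loose: a blue spool, 56 mm across and 40 mm high; origin at its underside
- spacer: Bystander, loose: a brass spacer, 22 mm across and 22 mm high, standing on the trainer's panel; origin at its underside
- tray: Bystander, loose: a black two-compartment parts tray, 110 x 80 x 30 mm; origin at its underside
There are look-alikes about, which are no part of the job. What is shaped like the part that bears pliers_mid but red is not meant.

How it is judged:
On the way, in this order (a step that is already met when the one before it is completed fails the run):
1. the pliers lift the ring off the stand, spread by its eyes (value of joint each of half_l, half_r above 0.13 rad and z of ring_mid in the frame of stand_top above 0.025 m and contact force between pliers and ring above 1 N), for 0.1 s.
2. the spread ring is around the hub's barrel (value of joint each of half_l, half_r above 0.08 rad and distance between ring_mid and hub_c1 below 0.014 m), for 0.05 s.
3. the ring has closed into the groove (distance between ring_mid and hub_c1 below 0.0035 m and angle between ring_mid's own z axis and vertical below 0.08 rad and value of joint each of half_l, half_r below 0.045 rad), for 0.2 s.
At the end, for the whole second after the job is handed in: The ring sits in the hub's groove: its centre within 3.5 mm of the centre of the groove (hub_c1, directly above the disc), flat within 0.08 rad, both halves sprung back below 0.045 rad; the pliers hang at rest on the rack, upright within 0.1 rad, within 30 mm of its middle (all of step 3 and horizontal distance between pliers_mid and rack_top below 0.03 m and z of pliers_mid in the frame of rack_top between 0.033 and 0.041 m and angle between pliers_mid's own z axis and vertical below 0.1 rad and linear speed of each of pliers, ring below 0.02 m/s); the robot touches nothing.
It fails at once if the ring is pressed on the disc with more than 20 N (contact force between ring and hub_c0 above 20 N).
It fails at once if the ring is pressed on its stand with more than 30 N (contact force between ring and stand above 30 N).
It fails at once if a bystander is moved by more than 20 mm (distance of any of screwdriver, pulley, washer, meter, spool, spacer, tray from where it was at the start of the episode above 0.02 m).
It also fails if it takes over 58 s, if anything falls off the work surface, if the arm or the gripper's body presses on something with over 40 N, if the wrist force passes 120 N, or if a joint passes its speed limit or range.

ROBOT

A 7-joint arm with a two-finger parallel gripper is mounted at the origin on the work surface. World frame = base frame: x ahead of the robot, y to its left, z up, the work surface at z = 0. Lengths are in m, angles in rad, forces in N, time in s.
With the tool pointing down it reaches from about 0.425 to 0.925 m from the base axis. Payload 6.8 kg.
Tool frame: the origin (TCP) lies between the finger pads; the fingertips stand 22 mm ahead of it and the grasp point (between the pads) lies 3 mm ahead of it (bot.tip_reach is the distance from the TCP to the fingertips, in m); z points along the fingers, x is the direction in which the jaws open and shut, and the axes are right-handed (so a half turn about z gives the same grasp; the last joint's range is limited). The gripper opens to 85 mm and grips with 20 to 120 N. Pads are 22 mm wide; open, the fingers measure 114 mm over their backs; the gripper's body (76 mm by 85 mm) begins 54 mm behind the grasp point. The pads swing forward as they close: fully open they stand 13 mm farther back than shut.
Start: joints at [-1.4, 0.477, 0.022, 1.555, -0.011, 1.109, -0.083], TCP at [0.186, 0.649, 0.253] pointing down, gripper open.
Joint ranges: [-2.96, 2.96], [-0.34, 2.1], [-1.41, 1.46], [0.24, 2.44], [-1.37, 4.51], [0.17, 1.92], [-2.96, 2.96]. Speed limits (rad/s): [2.39, 2.39, 3.14, 3.14, 3.14, 3.14, 3.14].

INTERFACE

Orientations are given as a unit quaternion [w, x, y, z].
In Python, from station import bot gives the robot as it stands.
- The arm moves only by the tool step_arm, never from a script. Its argument "targets" is a list of rows, each a list of 5 numbers: the shift along the tool's x, y, z in mm, then the turn about the tool's z in degrees, then the closure, from 0 (fully open) to 1 (shut). In form: [[dx, dy, dz, spin, jaw], ...]. A call has 1 to 20 rows; each row is the pose to reach, as a shift and turn from the pose commanded when the call began, along the tool's axes at that moment; what a row does not reach only later rows make up. A row lasts 1/12 s, in which the tool goes at most 41.7 mm and 7.16 degrees, less where a joint would pass 70% of its speed; a pose out of reach is approached as far as the arm can. A call with a gripper value outside its range is refused whole. The fingers move at their own pace and stop on an object; "newtons" is the grip in N (left out, the last holds). Time passes only in rows, so rows that repeat a pose let the fingers close. It gives the time, the measured TCP pose, the force and the opening at its end, in the units of the state.
- bot.get_obs(): the state, without advancing time (a new reading comes with each control period).
- bot.read_camera(name): name is "side" or "top" or "wrist"; returns a dict with "frame" (384x512x3 uint8, red, green, blue), "z_map" (384x512 float32, m along the optical axis (not along the pixel's ray), 0 where there is no reading), "fov_y" (degrees; the focal length in pixels is half the picture's height over the tangent of half this angle, whatever the lens; pixels are square), "cx", "cy" (the principal point, pixels), "distortion" ([k1, k2, p1, p2, k3] as OpenCV has them; the pictures are not rectified), "R" (3x3) and "t" (3): a world point X has camera coordinates R X + t. Camera axes: x right, y down, z forward; pixel columns grow to the right and rows downward; lengths in m; the calibration is good to about 2 mm. A picture is of the moment at which its call begins.
- bot.hand_in(): hands the job in, once; it reports no verdict.
The state is a dict: "t": time; "q": joint angles; "joint_vel": joint speeds; "joint_torque": joint torques, N m; "eef_pos": TCP position; "tool_rot": TCP orientation; "contact_force": force on the tool from outside, world axes, zero at the start; "torque": the same for the moment, N m; "gripper_width": opening from 0.0 (shut) to 1.0 (fully open).
Only numpy, scipy, OpenCV 4.12 (cv2) and the standard library are available. Lean on these libraries where they do the work, as an engineer would, in place of code of your own. Each camera call takes 0.05 s, during which the arm holds its last target.

## Working session

There is one attempt and no reset: what is moved stays moved. The work goes in short steps, Python scripts to look and compute and a tool call to move; the robot and the scene stay as the last step left them, time stands still between calls to the robot, and variables do not carry over. Pictures are saved under pics/ and viewed, and the job is handed in when it is done.

Besides the shell and the picture viewer there is one more tool, called as name(argument=value, ...) on one line, values as JSON. step_arm: Moves the arm, as the interface text tells. Its arguments: {"type":"object","properties":{"targets":{"type":"array"},"newtons":{"type":"number"}},"required":["targets"]}

```bash
ls -la; mkdir -p pics; python3 - <<'E'
from station import bot
import cv2
o=bot.get_obs(); print({k:o[k] for k in ('t','eef_pos','tool_rot','contact_force','gripper_width')})
for n in ('side','top','wrist'):
    d=bot.read_camera(n)
    cv2.imwrite(f'pics/{n}0.png',d['frame'][:,:,::-1])
    print(n,d['fov_y'],d['cx'],d['cy'],d['distortion'],d['R'],d['t'])
E
```

```text
total 12
drwxr-xr-x  3 agent agent 4096 Dec  7 15:19 .
drwxr-xr-x 23 root  root  4096 Dec  7 15:19 ..
drwxr-xr-x  2 agent agent 4096 Dec  7 15:19 pics
{'t': 0.0, 'eef_pos': array([0.18561559, 0.64838989, 0.25231856]), 'tool_rot': array([ 6.30657911e-04,  7.98488074e-01,  6.02009900e-01, -6.91641887e-04]), 'contact_force': array([ 0.50295067, -0.17744266,  0.13769255]), 'gripper_width': 0.997855195577444}
side 57.19766574785349 254.6840093897701 193.93838207698107 [-0.05288043  0.          0.          0.          0.        ] [[ 0.73953557 -0.67296622  0.0142692 ]
 [-0.32437338 -0.37487485 -0.86847611]
 [ 0.58980425  0.63764043 -0.49552561]] [-0.41499774  0.2620584   0.78556916]
top 43.264486899010535 253.99402930970248 191.07712870214488 [0.04223175 0.         0.         0.         0.        ] [[ 0.02157221 -0.99970037  0.01156742]
 [-0.99168142 -0.02286485 -0.12666951]
 [ 0.12689604 -0.00873865 -0.99187753]] [-0.00977806  0.54466047  1.62164633]
wrist 59.41003942492753 252.8760217359613 194.20978826607973 [0.00951544 0.         0.         0.         0.        ] [[ 0.27627216  0.96107747 -0.00194769]
 [ 0.90783919 -0.26030202  0.32874133]
 [ 0.31543889 -0.09259026 -0.94441799]] [-0.67279863 -0.04136566  0.38153686]
```

View pics/side0.png

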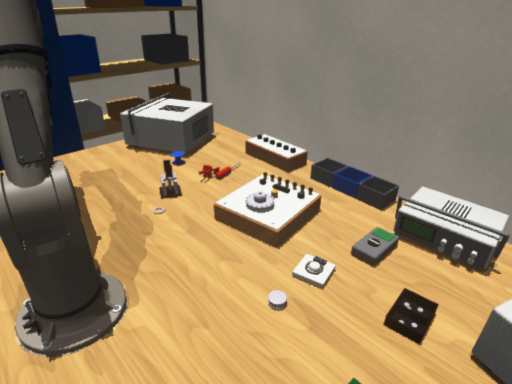

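View pics/top0.png

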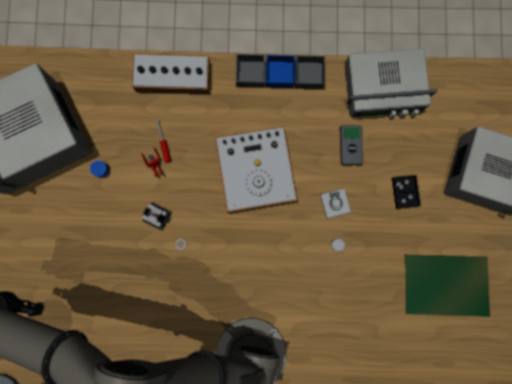

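View pics/wrist0.png

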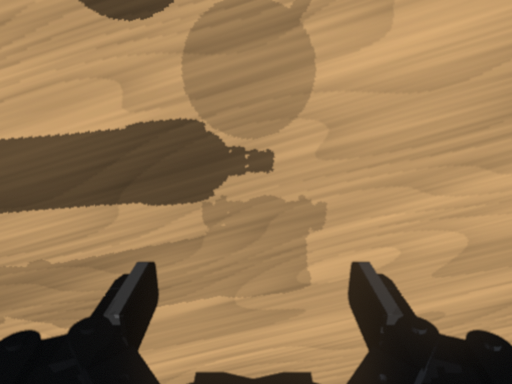

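The top view shows the rack with the dark pliers at (156,215), the red look-alike lying at (152,162), the stand with the ring at (336,203), the hub at (259,182), the plain washer at (181,244) and the pulley at (338,244). Next I'll make enlarged crops and a 3D cloud.

```bash
cat > h.py <<'E'
import numpy as np, cv2
from station import bot
def K(d):
    f=d['frame'].shape[0]/2/np.tan(np.radians(d['fov_y']/2))
    return np.array([[f,0,d['cx']],[0,f,d['cy']],[0,0,1.]])
def rays(d,uv):
    n=cv2.undistortPoints(np.asarray(uv,float).reshape(-1,1,2),K(d),np.array(d['distortion']))[:,0]
    return np.c_[n,np.ones(len(n))]
def cloud(d):
    h,w=d['z_map'].shape
    uu,vv=np.meshgrid(np.arange(w),np.arange(h))
    r=rays(d,np.c_[uu.ravel(),vv.ravel()])
    P=(r*d['z_map'].reshape(-1,1)-d['t'])@d['R']
    P[d['z_map'].ravel()==0]=np.nan
    return P.reshape(h,w,3)
def onplane(d,uv,z):
    r=rays(d,uv)@d['R']; c=-d['R'].T@d['t']
    return c+r*((z-c[2])/r[:,2])[:,None]
def proj(d,X):
    p,_=cv2.projectPoints(np.asarray(X,float).reshape(-1,3),cv2.Rodrigues(d['R'])[0],d['t'],K(d),np.array(d['distortion']))
    return p[:,0]
def crop(d,x0,x1,y0,y1,s,fn):
    im=cv2.resize(d['frame'][y0:y1,x0:x1,::-1],None,fx=s,fy=s,interpolation=cv2.INTER_NEAREST); cv2.imwrite(fn,im)
def toolR(o):
    from scipy.spatial.transform import Rotation as R
    q=o['tool_rot']; return R.from_quat([q[1],q[2],q[3],q[0]]).as_matrix()
E
python3 - <<'E'
from h import *
d=bot.read_camera('top'); C=cloud(d)
a=d['frame'][165:265,100:200,::-1]; b=d['frame'][160:260,290:390,::-1]; c=d['frame'][120:220,210:310,::-1]
cv2.imwrite('pics/topcrops.png',cv2.resize(np.hstack([a,b]),None,fx=4,fy=4,interpolation=cv2.INTER_CUBIC))
s=bot.read_camera('side')
a=s['frame'][140:220,140:240,::-1]; b=s['frame'][240:320,260:360,::-1]
cv2.imwrite('pics/sidecrops.png',cv2.resize(np.hstack([a,b]),None,fx=4,fy=4,interpolation=cv2.INTER_CUBIC))
for n,(u,v) in dict(rack=(156,215),stand=(336,203),hub=(259,182),washer=(181,244),panel=(240,200),spacer=(257,162)).items():
    print(n,C[v,u], )
print(np.round(C[205:226:2,144:172:2,2]*1000))
E
```

```text
rack [0.45313441 0.32624982 0.06631639]
stand [ 0.51005435 -0.27812659  0.03588195]
hub [ 0.56682292 -0.01287299  0.1005143 ]
washer [0.36018168 0.24851942 0.00174657]
panel [0.50975113 0.04886305 0.06423349]
spacer [ 0.63691717 -0.0051437   0.08266668]
[[  2.   3.  57.  54.   5.  12.   2.   8.   5.   2.  -4.  -3.  -1.   1.]
 [ -1.  -4.  60.  52.  64.  61.   3.  10.  11.   5.  -4.   2.  -6.   2.]
 [  1. 114.  91.   4.  68.  70.  68.  54.   7.   0.   4.  11.  -6.   7.]
 [114. 108.  84.  77.  78.  62.  67.  67.  70.  58.  10.  11.   6.  12.]
 [120.  86.   6.  63.  99.  70.  80.  66.  69.  61.  54.  42.  10.   7.]
 [ -4.  77.  12.  nan 101. 100.  66. 119. 105.   3.  55.  20.  10.  -5.]
 [ 58.  66.  73.  74.  72.  63.  66. 119.  90.   2.   4.   6.   1.   0.]
 [ 62.  63.  69.  67.  71.  74. 118. 103.   2.   8.  -2.   8.   2.  -5.]
 [ 17.   6.  57.  57.  75.  73.  74.  80.  10.   6.   0.   7.  -8.  -1.]
 [ -2.  10.   1.   4.  65.  56.  64.  66.   3.   8.  15.  -7.  -4.   5.]
 [ -4.   3.   2.   5.   6.   8.  60.  64.  37.   9.   7.   2.  -2.   1.]]
```

```bash
ls pics
```

```text
side0.png
sidecrops.png
top0.png
topcrops.png
wrist0.png
```

View pics/topcrops.png

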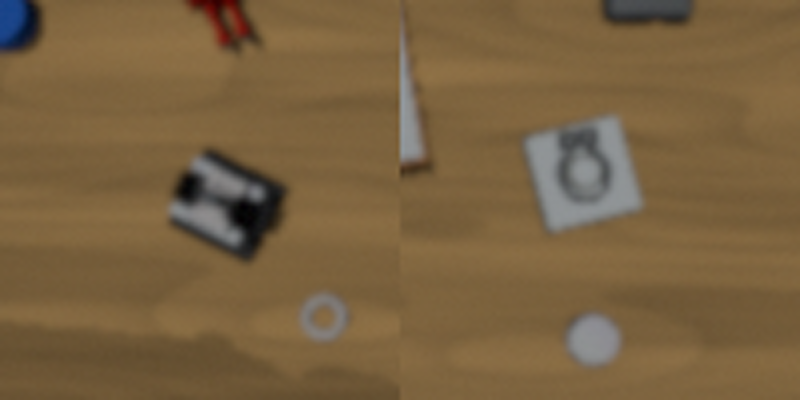

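View pics/sidecrops.png

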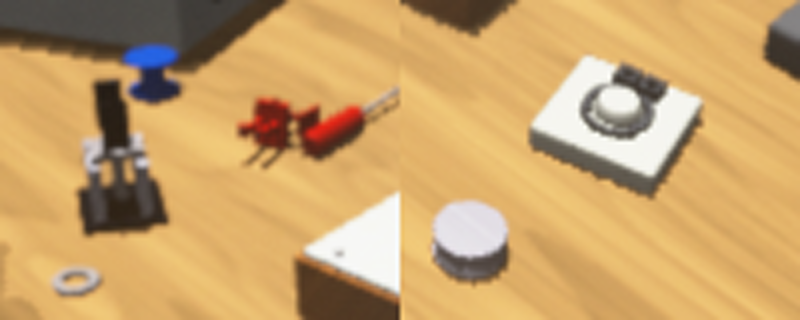

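```bash
python3 - <<'E'
from h import *
o=bot.get_obs(); T=toolR(o); w=bot.read_camera('wrist')
c=-w['R'].T@w['t']
print('cam in tool mm',T.T@(c-o['eef_pos'])*1000,'fwd in tool',T.T@w['R'][2],'right',T.T@w['R'][0]); print(T)
from scipy.spatial.transform import Rotation as R
# desired: tool yaw psi; centre of camera looks at point
def tgt(P,yaw,h):  # tcp height h so that P is seen in the centre
    t=np.radians(yaw); x=np.array([np.cos(t),np.sin(t),0]);z=np.array([0,0,-1.]);y=np.cross(z,x)
    M=np.c_[x,y,z]; cc=M@(T.T@(c-o['eef_pos'])); f=M@(T.T@w['R'][2])
    # tcp+cc+s f = P
    s=(P[2]-h-cc[2])/f[2]; return P-cc-s*f, M
for P,yaw,h in [((.45,.325,.08),65,.27),((.51,-.278,.02),100,.22)]:
    p,M=tgt(np.array(P),yaw,h); print(p, T.T@(p-o['eef_pos'])*1000)
E
```

```text
cam in tool mm [  -1.09030421  -85.57742443 -120.18329519] fwd in tool [-7.35721451e-04  3.28617657e-01  9.44462754e-01] right [9.99999220e-01 1.19535354e-03 3.63070534e-04]
[[ 2.75141675e-01  9.61403680e-01 -1.51560330e-04]
 [ 9.61403374e-01 -2.75141709e-01 -7.69184520e-04]
 [-7.81197396e-04  6.59241047e-05 -9.99999693e-01]]
[0.43030858 0.33565189 0.27      ] [-233.70497167  321.33226794  -16.93068584]
[ 0.48433215 -0.28116554  0.22      ] [-811.81213455  542.97963939   33.53555738]
```

step_arm(targets=[[-234,321,-17,9,0],[-234,321,-17,9,0],[-234,321,-17,9,0],[-234,321,-17,9,0],[-234,321,-17,9,0],[-234,321,-17,9,0],[-234,321,-17,9,0],[-234,321,-17,9,0],[-234,321,-17,9,0],[-234,321,-17,9,0],[-234,321,-17,9,0],[-234,321,-17,9,0],[-234,321,-17,9,0],[-234,321,-17,9,0],[-234,321,-17,9,0],[-234,321,-17,9,0]])

```text
t: 1.63
eef_pos: [0.4292, 0.3367, 0.2702]
tool_rot: [-0.0, 0.843, 0.538, -0.0]
contact_force: [-0.9, -0.2, 1.6]
gripper_width: 1.0
```

```bash
python3 - <<'E'
from h import *
o=bot.get_obs(); print(o['t'],o['eef_pos'],o['q'],toolR(o)[:,0])
w=bot.read_camera('wrist'); cv2.imwrite('pics/wrack.png',w['frame'][:,:,::-1])
E
```

```text
1.6333 [0.42917884 0.33669072 0.27016798] [-0.94074934  0.24691533  0.19280547  1.85855836 -0.05455146  1.04133368
  0.41103505] [ 4.20220178e-01  9.07422171e-01 -7.21230366e-05]
```

View pics/wrack.png

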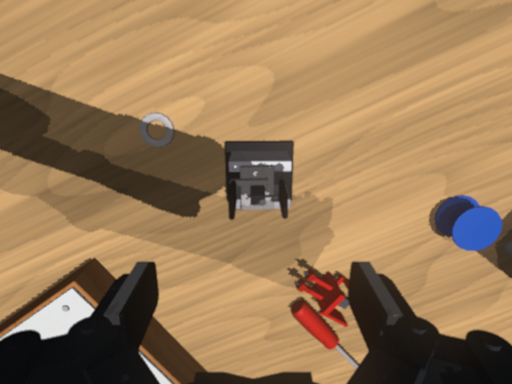

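```bash
python3 - <<'E'
from h import *
w=bot.read_camera('wrist'); crop(w,200,320,125,230,6,'pics/wr2.png')
C=cloud(w); Z=C[...,2]
hsv=cv2.cvtColor(w['frame'],cv2.COLOR_RGB2HSV)
T=toolR(bot.get_obs())
for lo,hi,n in [(.108,.125,'griptop'),(.05,.075,'rail/plate')]:
    m=(Z>lo)&(Z<hi); m[:, :180]=0; m[:,340:]=0; m[:125]=0; m[235:]=0
    P=C[m]; print(n,m.sum(),P.mean(0)); t=P@T; print(np.percentile(t,[2,50,98],axis=0))
    if n=='griptop':
        for s in (0,1):
            k=(np.where(m)[1]>258)==s; print(s,k.sum(),P[k].mean(0),np.percentile(P[k]@T,[2,50,98],axis=0).round(4).tolist())
E
```

```text
griptop 358 [0.44880462 0.33126301 0.11606409]
[[ 0.46286186  0.25670595 -0.11874141]
 [ 0.50938266  0.26756197 -0.11706651]
 [ 0.51448213  0.2795852  -0.10918577]]
0 172 [0.43917093 0.30917165 0.11618759] [[0.4628, 0.2574, -0.1186], [0.4654, 0.2681, -0.1171], [0.4676, 0.2806, -0.109]]
1 186 [0.45771319 0.35169158 0.11594988] [[0.5094, 0.2566, -0.1189], [0.5116, 0.2668, -0.1169], [0.5145, 0.2788, -0.1095]]
rail/plate 1938 [0.44317582 0.33390272 0.06401676]
[[ 0.46235844  0.24220876 -0.07439476]
 [ 0.48878484  0.25746022 -0.06540328]
 [ 0.52129188  0.29166131 -0.05353074]]
```

View pics/wr2.png

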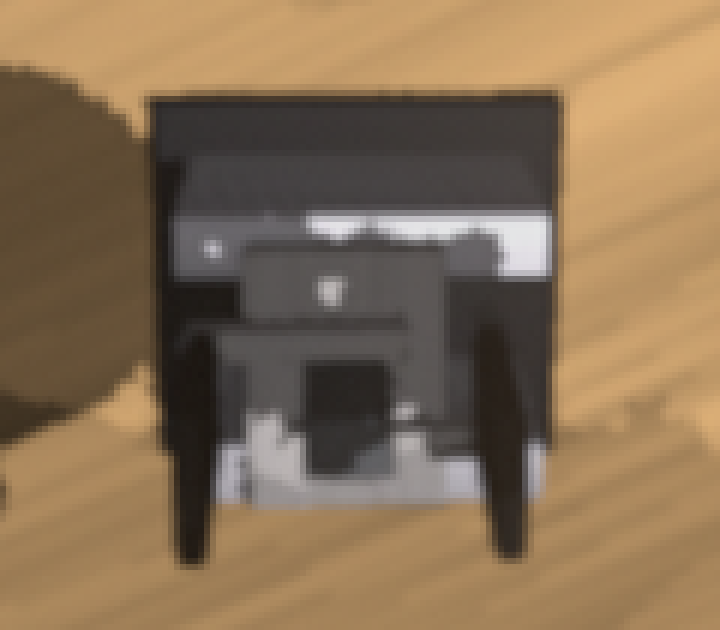

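```bash
python3 - <<'E'
from h import *
o=bot.get_obs(); T=toolR(o); t=o['eef_pos']@T
print((np.array([.48865,.2675,-.098])-t)*1000, T@np.array([.48865,.2675,-.095]))
E
```

```text
[  2.8271827   19.52180933 172.2741847 ] [0.44837161 0.33061908 0.09494207]
```

step_arm(targets=[[3,19.5,40,0,0],[3,19.5,80,0,0],[3,19.5,110,0,0],[3,19.5,140,0,0],[3,19.5,160,0,0],[3,19.5,172,0,0],[3,19.5,172,0,0]])

```text
t: 2.32
eef_pos: [0.4475, 0.3294, 0.0959]
tool_rot: [0.0, 0.843, 0.538, -0.002]
contact_force: [-0.1, -0.2, -0.0]
gripper_width: 1.001
```

```bash
python3 - <<'E'
from h import *
w=bot.read_camera('wrist'); cv2.imwrite('pics/g1.png',w['frame'][:,:,::-1])
E
```

```text
(no output)
```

View pics/g1.png

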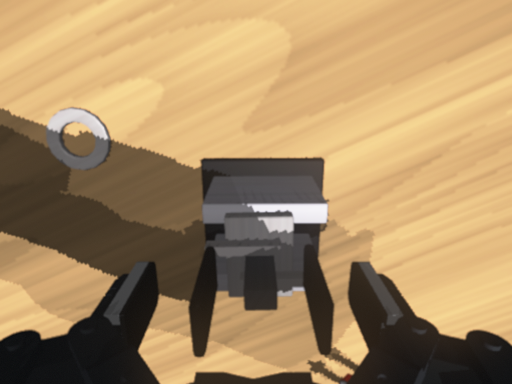

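step_arm(targets=[[2.5,1,-2,0,0],[2.5,1,-2,0,0.2],[2.5,1,-2,0,0.3],[2.5,1,-2,0,0.4],[2.5,1,-2,0,0.41],[2.5,1,-2,0,0.41],[2.5,1,-2,0,0.41]], newtons=20)

```text
t: 2.95
eef_pos: [0.4515, 0.3327, 0.1017]
tool_rot: [-0.0, 0.843, 0.538, 0.001]
contact_force: [-1.0, -0.6, 5.2]
gripper_width: 0.594
```

```bash
python3 - <<'E'
from h import *
w=bot.read_camera('wrist'); cv2.imwrite('pics/g2.png',w['frame'][:,:,::-1])
E
```

```text
(no output)
```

View pics/g2.png

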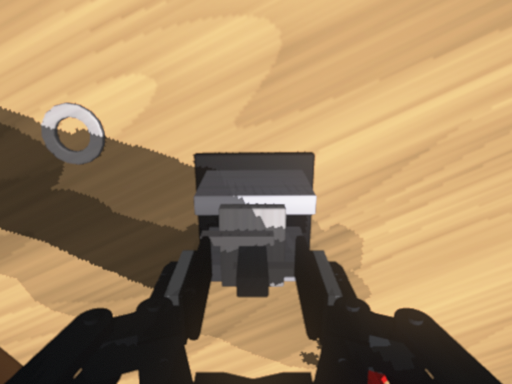

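step_arm(targets=[[0,0,0,0,0.41],[0,0,0,0,0.41],[0,0,0,0,0.41]])

```text
t: 3.25
eef_pos: [0.4515, 0.3327, 0.1017]
tool_rot: [-0.0, 0.843, 0.538, 0.001]
contact_force: [-0.7, 0.1, 6.1]
gripper_width: 0.594
```

step_arm(targets=[[0,0,-3,0,0.41],[0,0,-6,0,0.41],[0,0,-10,0,0.41],[0,0,-10,0,0.41],[0,0,-10,0,0.41]])

```text
t: 3.67
eef_pos: [0.451, 0.332, 0.1106]
tool_rot: [-0.0, 0.843, 0.537, 0.0]
contact_force: [0.1, -0.2, -2.8]
gripper_width: 0.589
```

```bash
python3 - <<'E'
from h import *
w=bot.read_camera('wrist'); cv2.imwrite('pics/g3.png',w['frame'][:,:,::-1])
o=bot.get_obs(); print(o['contact_force'],o['gripper_width'],o['eef_pos'])
E
```

```text
[-0.72214513  0.43807187 -0.50483125] 0.5915740856459272 [0.45082541 0.33193853 0.11035171]
```

View pics/g3.png

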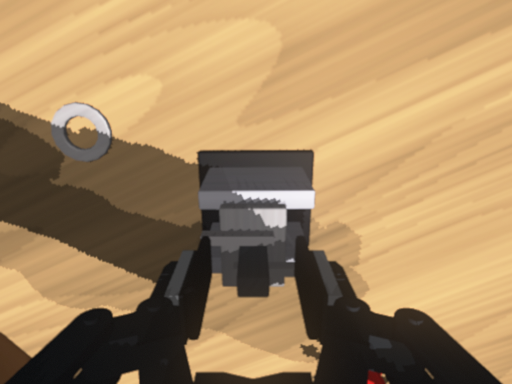

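step_arm(targets=[[0,0,-10,0,0.41],[0,0,-30,0,0.41],[0,0,-55,0,0.41],[0,0,-80,0,0.41],[0,0,-105,0,0.41],[0,0,-125,0,0.41],[0,0,-140,0,0.41],[0,0,-145,0,0.41]])

```text
t: 4.38
eef_pos: [0.4519, 0.3326, 0.2585]
tool_rot: [-0.0, 0.843, 0.537, 0.002]
contact_force: [0.6, 0.0, -0.3]
gripper_width: 0.592
```

```bash
python3 - <<'E'
from h import *
w=bot.read_camera('wrist'); cv2.imwrite('pics/g4.png',w['frame'][:,:,::-1])
o=bot.get_obs(); print(o['contact_force'],o['gripper_width'],o['eef_pos'])
E
```

```text
[ 0.76305049  0.07526221 -0.67247327] 0.5939595969850082 [0.45176149 0.33256836 0.25803198]
```

View pics/g4.png

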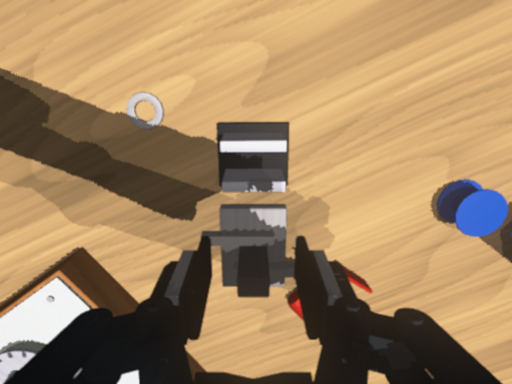

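step_arm(targets=[[-10,6,0,-2,0.41],[-35,20,0,-5,0.41],[-66,38,0,-8,0.41],[-97,55,0,-11,0.41],[-128,73,0,-14,0.41],[-159,90,0,-17,0.41],[-190,108,0,-20,0.41],[-221,125,0,-23,0.41],[-252,143,0,-26,0.41],[-283,160,0,-29,0.41],[-314,178,0,-32,0.41],[-345,195,0,-35,0.41],[-376,213,0,-35,0.41],[-407,230,0,-35,0.41],[-438,248,0,-35,0.41],[-469,266,0,-35,0.41],[-500,283,0,-35,0.41],[-520,294,0,-35,0.41],[-530,300,0,-35,0.41],[-530,300,0,-35,0.41]])

```text
t: 6.1
eef_pos: [0.498, -0.2778, 0.2544]
tool_rot: [-0.0, 0.644, 0.765, -0.001]
contact_force: [0.1, 0.8, -1.0]
gripper_width: 0.59
```

step_arm(targets=[[0,0,15,0,0.41],[0,0,35,0,0.41],[0,0,50,0,0.41],[0,0,58,0,0.41],[0,0,58,0,0.41],[0,0,58,0,0.41]])

```text
t: 6.6
eef_pos: [0.4992, -0.274, 0.1971]
tool_rot: [-0.001, 0.642, 0.767, 0.0]
contact_force: [-0.8, -0.2, -0.7]
gripper_width: 0.593
```

```bash
python3 - <<'E'
from h import *
w=bot.read_camera('wrist'); cv2.imwrite('pics/s1.png',w['frame'][:,:,::-1])
o=bot.get_obs(); print(o['contact_force'],o['gripper_width'],o['eef_pos'],toolR(o)[:,0])
E
```

```text
[ 1.08822888 -0.03094752 -1.59096021] 0.5912829696516902 [ 0.49950252 -0.2745917   0.19781272] [-1.74919777e-01  9.84582688e-01 -4.30207443e-05]
```

View pics/s1.png

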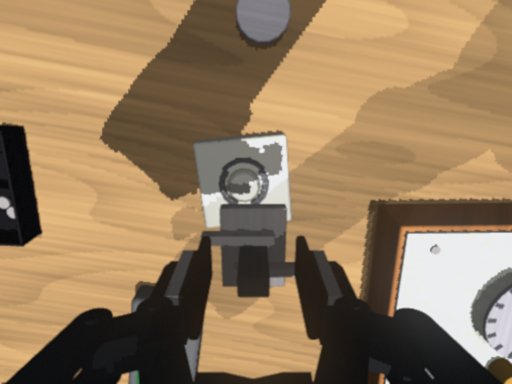

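step_arm(targets=[[0,15,10,0,0.41],[0,35,25,0,0.41],[0,50,35,0,0.41],[0,55,35,0,0.41],[0,55,35,0,0.41],[0,55,35,0,0.41]])

```text
t: 7.15
eef_pos: [0.5531, -0.2661, 0.1633]
tool_rot: [0.0, 0.643, 0.766, -0.0]
contact_force: [0.1, -0.1, -0.7]
gripper_width: 0.59
```

```bash
python3 - <<'E'
from h import *
w=bot.read_camera('wrist'); cv2.imwrite('pics/s2.png',w['frame'][:,:,::-1]); crop(w,180,300,60,310,3,'pics/s2c.png')
np.savez('s2.npz',**w)
o=bot.get_obs(); print(o['contact_force'],o['gripper_width'],o['eef_pos'],toolR(o)[:,0])
np.savez('s2o.npz',**o)
E
```

```text
[-0.56976129 -0.13924272 -1.2363358 ] 0.5960029642537458 [ 0.55267391 -0.2663766   0.16343732] [-1.73149343e-01  9.84895208e-01 -8.56420032e-04]
```

View pics/s2.png

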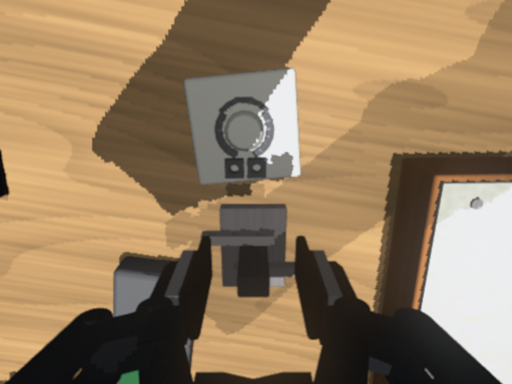

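View pics/s2c.png

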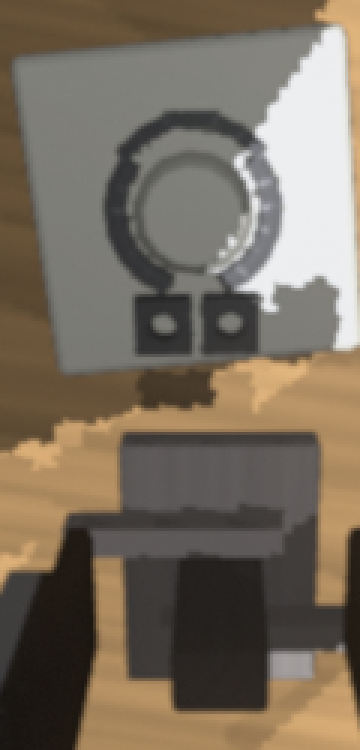

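```bash
python3 - <<'E'
from h import *
w=dict(np.load('s2.npz')); w['fov_y']=float(w['fov_y']);w['cx']=float(w['cx']);w['cy']=float(w['cy'])
o=dict(np.load('s2o.npz')); T=toolR(o)
C=cloud(w); L=(C-o['eef_pos'])@T*1000
print('plate centre col 253 rows 200..235'); print(np.round(L[200:232:2,245],1).tolist())
print('row 222 cols'); print(np.round(L[222,216:224],1).tolist(), np.round(L[222,282:290],1).tolist())
m=np.zeros(L.shape[:2],bool); m[209:230,222:284]=1
print(np.median(L[m],0), np.percentile(L[m],[2,98],axis=0))
# stand top and eyes
print('eye top',np.round(C[165:173:2,228:234:2,2]*1e3,1).tolist()); print('stand',np.median(C[90:150,195:210,2]))
g=cv2.cvtColor(w['frame'],cv2.COLOR_RGB2GRAY)
print(g[160:176,228:246]); print(g[160:176,246:266])
E
```

```text
plate centre col 253 rows 200..235
[[-7.7, 18.7, 163.8], [-7.7, 20.2, 162.6], [-4.6, -23.5, 42.7], [nan, nan, nan], [-4.5, -23.5, 37.1], [-4.5, -22.7, 36.3], [-4.5, -22.0, 35.5], [-4.5, -20.8, 35.9], [-4.5, -19.3, 36.7], [-4.5, -18.6, 35.9], [-4.5, -17.2, 36.5], [-4.5, -16.1, 36.6], [-4.5, -15.3, 35.9], [-4.6, -13.9, 36.5], [-4.6, -12.5, 37.2], [-4.5, -12.5, 34.8]]
row 222 cols
[[-34.5, 40.3, 163.9], [-33.5, 39.9, 163.1], [-32.5, 39.4, 161.9], [-31.7, 39.8, 162.8], [-17.2, -16.2, 36.4], [-16.6, -16.5, 35.8], [-16.2, -16.3, 36.2], [-15.8, -15.8, 37.2]] [[14.1, -16.7, 35.3], [14.7, -16.1, 36.5], [15.2, -16.3, 36.0], [15.8, -15.7, 37.4], [29.7, 39.9, 163.0], [30.7, 40.2, 163.7], [31.7, 40.2, 163.7], [32.6, 40.5, 164.2]]
[nan nan nan] [[nan nan nan]
 [nan nan nan]]
eye top [[26.9, 25.0, 17.4], [25.9, 17.5, 18.5], [26.0, 20.3, 19.0], [25.5, 24.0, nan]]
stand nan
[[ 43  44  44  44  45  45  44  46  45  45  46  46  47  48  52  73 105 119]
 [ 49  48  49  50  49  50  50  50  50  51  50  51  52  51  52  69 103 117]
 [ 50  49  50  50  49  49  49  50  50  50  51  51  52  51  52  69 103 116]
 [ 50
[... 1631 characters left out ...]
  55  57
   57  70]
 [118  92  61  52  52  53  68  99 117 123 123 124 122 112  85  57  53  56
   57  70]
 [118  92  62  53  52  51  55  78  99 112 118 118 111  92  66  50  53  57
   57  69]
 [118  92  61  53  53  50  45  53  66  83  95  94  82  64  50  50  54  56
   56  69]
 [117  91  61  53  53  51  47  44  45  52  58  58  53  47  48  51  55  57
   56  69]
 [118  92  62  52  52  53  52  49  47  46  45  44  47  50  52  55  56  56
   57  69]
 [117  92  62  53  54  54  53  52  52  50  50  50  52  53  54  56  57  57
   56  70]
 [111  86  61  54  54  54  54  54  54  54  53  55  55  56  57  56  56  57
   56  69]
 [102  75  58  54  54  54  54  54  55  54  55  55  56  56  56  56  56  57
   56  69]]
```

```bash
python3 - <<'E'
from h import *
w=dict(np.load('s2.npz')); w['fov_y']=float(w['fov_y']);w['cx']=float(w['cx']);w['cy']=float(w['cy'])
o=dict(np.load('s2o.npz')); T=toolR(o)
g=cv2.cvtColor(w['frame'],cv2.COLOR_RGB2GRAY)
print(g[156:182:2,220:232]); print(g[156:182:2,262:272]); print(g[154:182,230]);print(g[154:182,242]);print(g[154:182,250]); print(g[154:182,262])
def L(uv,z): return ((onplane(w,uv,z)-o['eef_pos'])@T*1000).round(2)
print('holes',L([[234.4,168.1],[256.4,167.8]],.026))
# hole dark+bright fit
for x0,x1 in ((228,242),(248,263)):
    p=g[160:177,x0:x1].astype(float); 
    m=np.abs(p-53)>7
    ys,xs=np.where(m); e=cv2.minEnclosingCircle(np.c_[xs,ys].astype(np.float32)); print(e[0][0]+x0,e[0][1]+160,e[1], L([[e[0][0]+x0,e[0][1]+160]],.026))
Cc=cloud(w)
m=(g<65)&(np.indices(g.shape)[0]>158)&(np.indices(g.shape)[0]<179)&(np.indices(g.shape)[1]>225)&(np.indices(g.shape)[1]<266)
print('eye z',np.nanmedian(Cc[m][:,2]),'stand z',np.nanmedian(Cc[90:150,195:210,2]),'boss',np.nanmedian(Cc[125:138,238:250,2]))
E
```

```text
[[124 123 124 124 124 123 123 121 117 110  97  82]
 [123 124 124 121 104  86  76  69  67  66  66  61]
 [123 122 124 118  89  53  41  42  43  44  44  44]
 [122 122 124 117  91  58  48  49  50  49  50  50]
 [122 123 124 118  92  61  49  50  49  49  49  52]
 [122 122 123 118  95  63  50  49  49  48  65  97]
 [122 122 123 119  97  68  52  49  47  43  62 100]
 [122 122 123 119 101  71  52  49  48  43  42  58]
 [121 121 123 118 101  72  52  49  48  46  44  41]
 [120 121 121 120 106  78  54  49  49  50  50  50]
 [121 121 121 119 101  73  53  49  50  50  50  50]
 [120 121 121 120 113  98  87  85  85  86  86  86]
 [121 121 120 120 120 119 119 118 119 118 118 118]]
[[221 222 222 226 233 237 238 239 233 192]
 [ 70  72  77  98 143 197 230 234 203 149]
 [ 57  62  79  93 123 175 225 232 198 147]
 [ 56  56  56  69 123 191 230 237 235 228]
 [ 57  57  58  69 103 125 141 150 151 149]
 [ 55  57  58  70 104 122 125 124 125 124]
 [ 53  56  57  70 104 122 125 125 125 125]
 [ 54  56  56  69 103 122 125 124 125 124]
 [ 56  56  57  69 103 122 124 124 124 124]
 [ 56  57  56  69 103 121 124 124 124 124]
 [ 57  57  58  69 101 119 122 121 120 120]
 [ 88  93  99 103 110 115 111 103  98  95]
 [136 155 167 170 170 169 168 162 146 132]]
[ 55  73  97 100  66  41  44  49  50  49  49  54  65  70  62  52  42  41
  44  48  50  50  50  56  86 115 118 107]
[124 124 123 105  66  48  52  52  52  53  57  56  55  54  52  53  52  51
  52  51  50  50  51  63  91 112 108  97]
[125 125 116  89  55  46  52  54  54  54  54  54  53  53  52  52  53  53
  52  54  54  54  54  63  87 103  95  83]
[204 233 221 145  70  52  57  57  56  57  57  56  55  55  53  53  54  55
  56  57  56  56  57  69  88 106 136 171]
holes [[-15.16 -17.76 137.44]
 [  2.2  -18.   137.42]]
232.5 166.192307472229 7.654816150665283 [[-16.63 -19.31 137.44]]
254.5 170.0 7.632268905639648 [[  0.7  -16.21 137.43]]
eye z 0.025550129335640204 stand z 0.01769935790197445 boss 0.027810671273949473
```

```bash
python3 - <<'E'
from h import *
w=dict(np.load('s2.npz')); w['fov_y']=float(w['fov_y']);w['cx']=float(w['cx']);w['cy']=float(w['cy'])
o=dict(np.load('s2o.npz')); T=toolR(o)
def L(uv,z): return ((onplane(w,uv,z)-o['eef_pos'])@T*1000).round(2)
print(L([[224.3,168],[265.6,168],[232,178],[258,177.8],[234,168.1],[256.1,167.9],[230,158.2],[258,157.9]],.026))
# plate edges: top front edge / sides in px
g=cv2.cvtColor(w['frame'],cv2.COLOR_RGB2GRAY)
print(g[200:214,235],g[200:214,260],g[200:214,280]); print(g[212,214:226],g[212,280:292])
zp=o['eef_pos'][2]-.0361
print(L([[220,213],[286,213]],zp))
E
```

```text
[[-23.12 -17.84 137.45]
 [  9.45 -17.84 137.42]
 [-17.22  -9.63 137.45]
 [  3.5   -9.79 137.43]
 [-15.47 -17.76 137.44]
 [  1.96 -17.92 137.42]
 [-18.45 -25.73 137.44]
 [  3.42 -25.97 137.42]]
[152 153 149 128  80  59  61  65  74  84  88  89  89  89] [144 145 145 128  82  61  63  67  77  88  92  92  92  92] [148 145 142 123  82  65  67  70  81  90  93  93  93  93]
[147 147 147 147 142 118  93  87  88  88  89  90] [ 93  93  95  95  94  92 102 130 146 150 149 150]
[[-17.01 -21.22  36.1 ]
 [ 16.06 -21.23  36.07]]
```

```bash
python3 - <<'E'
from h import *
w=dict(np.load('s2.npz')); w['fov_y']=float(w['fov_y']);w['cx']=float(w['cx']);w['cy']=float(w['cy'])
o=dict(np.load('s2o.npz')); T=toolR(o)
L=(cloud(w)-o['eef_pos'])@T*1000
m=np.zeros(L.shape[:2],bool); m[209:290,218:290]=1
m&=np.abs(L[...,2]-36)<2.2
P=L[m]; print(len(P),P.min(0),P.max(0))
for _ in range(3):
    A=np.c_[P[:,:2],np.ones(len(P))]; s=np.linalg.lstsq(A,P[:,2],rcond=None)[0]; r=P[:,2]-A@s; P=P[np.abs(r)<2*r.std()]
print(s,r.std(),len(P), 'slopes deg',np.degrees(s[:2]))
# same for the stand top
m=(np.abs(cloud(w)[...,2]-.018)<.003); m[:60]=0;m[185:]=0;m[:,:185]=0;m[:,300:]=0
P=L[m];A=np.c_[P[:,:2],np.ones(len(P))]; s=np.linalg.lstsq(A,P[:,2],rcond=None)[0];print('stand',np.degrees(s[:2]),s,len(P))
E
```

```text
2756 [-18.17426791 -23.70935547  33.80618141] [18.35548025 22.30546344 38.18543723]
[ 1.47175775e-03 -5.56601922e-07  3.62344855e+01] 0.49788134027481223 2442 slopes deg [ 8.43255073e-02 -3.18909410e-05]
stand [-0.01195496 -0.01963202] [-2.08653424e-04 -3.42643435e-04  1.45705903e+02] 8698
```

step_arm(targets=[[-3,-8,10,-0.5,0.42],[-6.3,-17,20,-0.5,0.43],[-6.3,-17,30,-0.5,0.43],[-6.3,-17,34,-0.5,0.43],[-6.3,-17,34,-0.5,0.43],[-6.3,-17,34,-0.5,0.43]])

```text
t: 7.7
eef_pos: [0.5375, -0.2745, 0.1278]
tool_rot: [-0.0, 0.639, 0.769, -0.0]
contact_force: [0.6, -0.2, -1.2]
gripper_width: 0.572
```

```bash
python3 - <<'E'
from h import *
o=bot.get_obs(); T=toolR(o); o2=dict(np.load('s2o.npz'));T2=toolR(o2)
w=bot.read_camera('wrist'); cv2.imwrite('pics/s3.png',w['frame'][:,:,::-1]); crop(w,180,320,60,310,3,'pics/s3c.png')
print(o['contact_force'],o['gripper_width'],(o['eef_pos']-o2['eef_pos'])@T2*1000,T2.T@T[:,0])
s=bot.read_camera('side'); crop(s,270,370,220,300,6,'pics/s3s.png')
o=bot.get_obs();print((o['eef_pos']-o2['eef_pos'])@T2*1000,o['gripper_width'])
E
```

```text
[ 0.61472084 -0.1979067  -1.1575687 ] 0.5723347372012642 [ -5.3556478  -16.42584585  35.62158162] [ 0.99995224 -0.00966822 -0.00142773]
[ -5.58407694 -15.84586509  34.93106734] 0.5700125015352157
```

View pics/s3c.png

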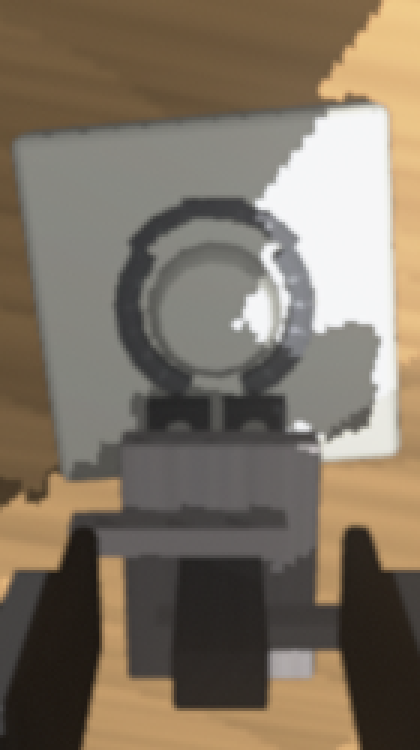

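View pics/s3s.png

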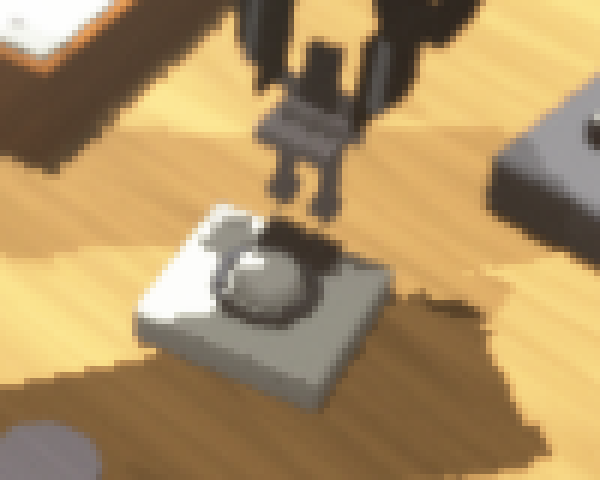

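step_arm(targets=[[0,0,0,0,0.41],[0,0,0,0,0.4],[0,0,0,0,0.4]])

```text
t: 8.05
eef_pos: [0.5379, -0.2747, 0.1286]
tool_rot: [0.0, 0.639, 0.769, 0.0]
contact_force: [0.4, -0.3, -0.3]
gripper_width: 0.6
```

```bash
python3 - <<'E'
from h import *
w=bot.read_camera('wrist');o=bot.get_obs();T=toolR(o);print(o['gripper_width'],o['t'])
crop(w,215,290,175,215,10,'pics/s4c.png')
g=cv2.cvtColor(w['frame'],cv2.COLOR_RGB2GRAY)
print(g[190:204,240]);print(g[190:204,262]); print(g[194:198,222:282])
L=(cloud(w)-o['eef_pos'])@T*1000
m=np.zeros(L.shape[:2],bool); m[205:290,215:295]=1; m&=np.abs(L[...,2]-36)<2.5
print(np.percentile(L[m],[.5,50,99.5],axis=0))
np.savez('s4.npz',**w);np.savez('s4o.npz',**o)
E
```

```text
0.600085267873963 8.1
[50 43 38 38 40 41 41 40 45 63 80 85 84 78]
[93 60 43 45 46 46 46 45 47 56 73 83 85 78]
[[130 121 101  86  84  84  75  58  41  37  39  38  38  38  40  39  39  39
   40  40  41  40  42  40  41  42  41  46  64  80  85  83  70  51  44  44
   44  44  43  45  46  45  46  47  47  48  48  48  48  53  55  56  59  79
  113 131 134 134 134 135]
 [128 110  90  84  84  83  75  57  42  39  40  40  39  39  40  40  41  40
   41  41  40  42  42  42  41  42  42  48  65  80  85  83  69  50  45  46
   45  44  45  45  46  46  46  47  47  47  48  48  50  56  59  60  61  81
  114 132 134 134 134 134]
 [127 107  88  83  82  83  78  58  42  39  39  40  40  40  40  39  40  40
   41  42  41  41  41  41  41  43  41  47  64  80  85  83  68  51  45  44
   44  44  45  45  46  46  46  47  47  47  47  48  51  56  60  60  62  81
  114 131 134 133 134 134]
 [127 107  86  82  84  84  80  63  43  39  39  39  39  38  39  39  40  39
   40  39  40  40  40  42  41  42  41  46  63  78  85  82  67  50  44  44
   44  44  45  45  45  46  46  46  47  47  48  47  50  56  60  61  63  82
  114 131 133 133 132 133]]
[[-17.78300425 -24.29592989  33.66395593]
 [ -0.66262705 -13.17425915  35.95920541]
 [ 16.15247095  21.32261953  38.1510765 ]]
```

View pics/s4c.png

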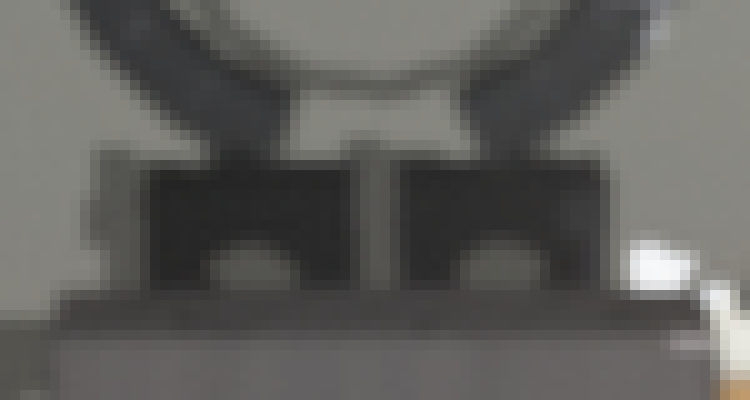

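```bash
python3 - <<'E'
from h import *
def ld(n):
    w=dict(np.load(n)); 
    for k in('fov_y','cx','cy'): w[k]=float(w[k])
    return w
w=ld('s4.npz');o=dict(np.load('s4o.npz'));T=toolR(o)
def L(uv,z): return ((onplane(w,uv,z)-o['eef_pos'])@T*1000).round(2)
print(L([[229,196],[275.4,196],[252.35,196],[240,191.2],[262,190.9],[240,199.3]],.026))
print('plate',L([[219.5,213],[286.5,213]],o['eef_pos'][2]-.0361))
E
```

```text
[[-17.53  -7.11 102.52]
 [ 15.04  -7.09 102.51]
 [ -1.14  -7.1  102.52]
 [ -9.76 -10.66 102.52]
 [  5.61 -10.87 102.51]
 [ -9.84  -4.64 102.52]]
plate [[-17.46 -21.57  36.09]
 [ 16.14 -21.55  36.09]]
```

step_arm(targets=[[-0.5,0.3,4,0,0.4],[-0.5,0.3,8,0,0.4],[-0.5,0.3,11,0,0.4],[-0.5,0.3,13,0,0.4],[-0.5,0.3,14.5,0,0.4],[-0.5,0.3,15,0,0.4],[-0.5,0.3,15,0,0.4]])

```text
t: 8.68
eef_pos: [0.5378, -0.2752, 0.1131]
tool_rot: [-0.0, 0.639, 0.769, -0.0]
contact_force: [0.8, 0.8, -1.8]
gripper_width: 0.603
```

step_arm(targets=[[0,0,1,0,0.4],[0,0,2,0,0.4],[0,0,2.5,0,0.4],[0,0,2.5,0,0.4]])

```text
t: 9.02
eef_pos: [0.5379, -0.2751, 0.1107]
tool_rot: [-0.0, 0.639, 0.769, -0.0]
contact_force: [-0.9, 0.1, -1.6]
gripper_width: 0.6
```

```bash
python3 - <<'E'
from h import *
w=bot.read_camera('wrist'); crop(w,190,320,120,230,6,'pics/s5c.png')
s=bot.read_camera('side'); crop(s,270,370,220,300,6,'pics/s5s.png')
o=bot.get_obs();print(o['contact_force'],o['eef_pos'],o['gripper_width'])
E
```

```text
[-0.37797398 -0.55282934 -1.19954797] [ 0.53795734 -0.27516241  0.11079236] 0.6008556644379661
```

View pics/s5c.png

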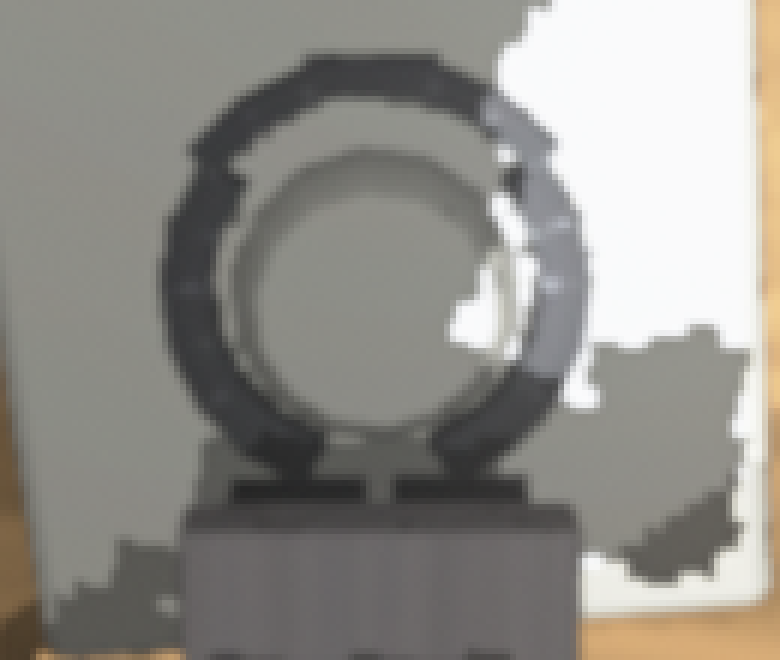

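View pics/s5s.png

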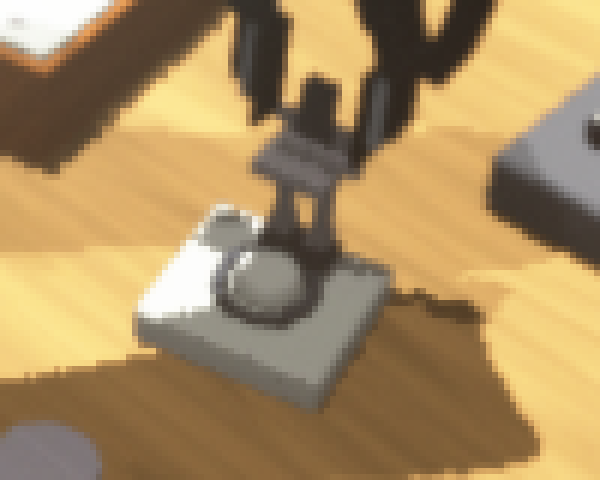

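step_arm(targets=[[0,0,0.5,0,0.4],[0,0,1,0,0.4],[0,0,1.3,0,0.4],[0,0,1.3,0,0.4]])

```text
t: 9.45
eef_pos: [0.5379, -0.2751, 0.1094]
tool_rot: [-0.0, 0.639, 0.769, -0.0]
contact_force: [0.5, -1.1, -1.1]
gripper_width: 0.597
```

step_arm(targets=[[0,0,0.5,0,0.4],[0,0,0.8,0,0.4],[0,0,0.8,0,0.4]])

```text
t: 9.7
eef_pos: [0.5381, -0.2752, 0.1091]
tool_rot: [0.0, 0.639, 0.769, 0.0]
contact_force: [-2.1, 1.3, 5.2]
gripper_width: 0.6
```

step_arm(targets=[[0,0,-0.8,0,0.4],[0,0,-1,0,0.43],[0,0,-1.2,0,0.46],[0,0,-1.2,0,0.46]], newtons=60)

```text
t: 10.03
eef_pos: [0.5382, -0.2753, 0.1101]
tool_rot: [0.0, 0.639, 0.769, 0.0]
contact_force: [-0.7, -0.5, 1.1]
gripper_width: 0.545
```

step_arm(targets=[[0,0,-0.4,0,0.49],[0,0,-0.8,0,0.52],[0,0,-1.2,0,0.55],[0,0,-1.2,0,0.55]])

```text
t: 10.37
eef_pos: [0.538, -0.2753, 0.1111]
tool_rot: [0.0, 0.639, 0.769, -0.0]
contact_force: [0.4, -0.6, 1.5]
gripper_width: 0.456
```

step_arm(targets=[[0,0,-0.4,0,0.58],[0,0,-0.8,0,0.61],[0,0,-1.2,0,0.64],[0,0,-1.4,0,0.67],[0,0,-1.5,0,0.69],[0,0,-1.5,0,0.69],[0,0,-1.5,0,0.69]])

```text
t: 10.95
eef_pos: [0.5378, -0.2751, 0.1123]
tool_rot: [-0.0, 0.639, 0.769, -0.0]
contact_force: [-0.2, 0.5, -1.7]
gripper_width: 0.319
```

```bash
python3 - <<'E'
from h import *
w=bot.read_camera('wrist'); crop(w,190,320,120,230,6,'pics/s6c.png')
o=bot.get_obs();print(o['contact_force'],o['eef_pos'],o['gripper_width'])
E
```

```text
[-0.10015983  0.48654959 -2.18957195] [ 0.53775813 -0.2750972   0.11234132] 0.3151332660405904
```

View pics/s6c.png

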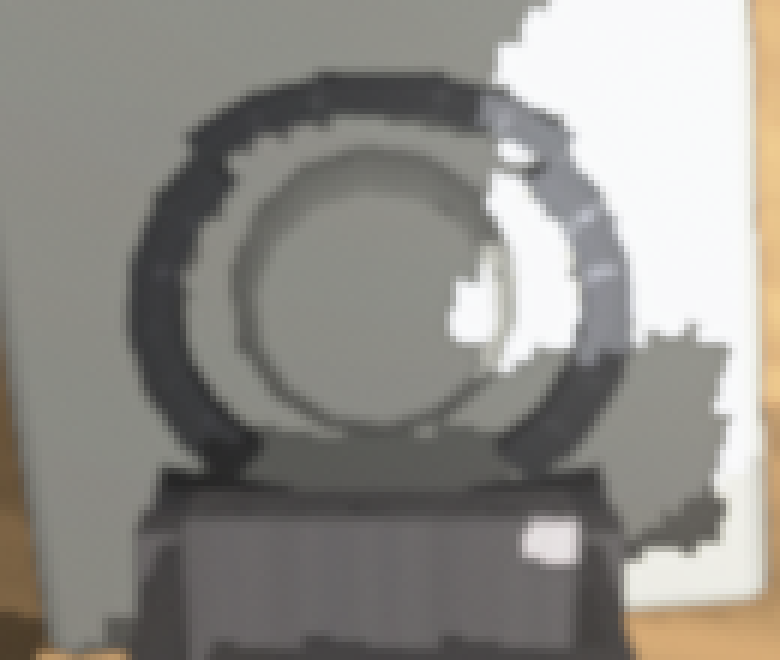

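step_arm(targets=[[0,0,-2,0,0.69],[0,0,-6,0,0.69],[0,0,-12,0,0.69],[0,0,-20,0,0.69],[0,0,-30,0,0.69],[0,0,-38,0,0.69],[0,0,-40,0,0.69],[0,0,-40,0,0.69]])

```text
t: 11.67
eef_pos: [0.5386, -0.2754, 0.1539]
tool_rot: [0.001, 0.639, 0.769, 0.0]
contact_force: [0.1, -0.4, -1.7]
gripper_width: 0.319
```

```bash
python3 - <<'E'
from h import *
w=bot.read_camera('wrist'); crop(w,190,320,120,230,6,'pics/s7c.png')
o=bot.get_obs();print(o['contact_force'],o['eef_pos'],o['gripper_width'])
np.savez('s7.npz',**w);np.savez('s7o.npz',**o)
s=bot.read_camera('side'); crop(s,270,370,200,300,6,'pics/s7s.png')
E
```

```text
[ 0.49871989  0.01809588 -2.02470934] [ 0.53818545 -0.27514328  0.1531442 ] 0.3162308386614554
```

View pics/s7c.png

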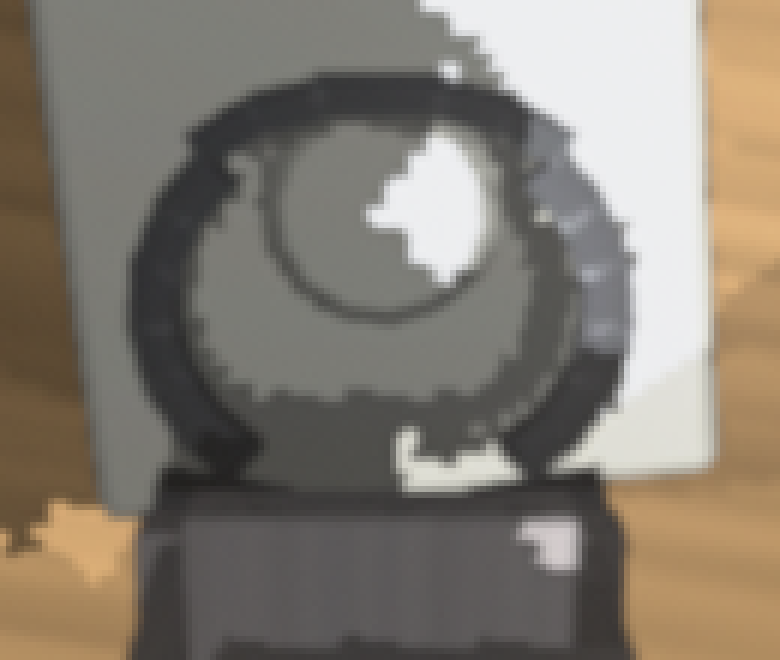

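View pics/s7s.png

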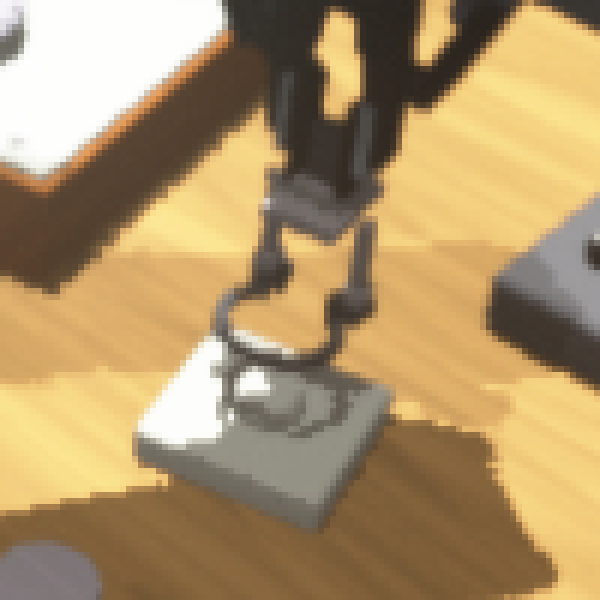

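step_arm(targets=[[0,0,-10,0,0.69],[0,0,-28,0,0.69],[0,0,-48,0,0.69],[6,4,-68,0,0.69],[20,12,-82,0,0.69],[42,26,-87,0,0.69],[66,41,-87,0,0.69],[90,56,-87,0,0.69],[114,71,-87,0,0.69],[138,86,-87,0,0.69],[162,101,-87,0,0.69],[186,116,-87,0,0.69],[210,130,-87,0,0.69],[230,143,-87,0,0.69],[244,151,-87,0,0.69],[250,155,-87,0,0.69],[252,156,-87,0,0.69],[252,156,-87,0,0.69]])

```text
t: 13.27
eef_pos: [0.645, 0.0002, 0.2396]
tool_rot: [0.0, 0.64, 0.769, -0.0]
contact_force: [-0.4, 0.4, -0.6]
gripper_width: 0.316
```

```bash
python3 - <<'E'
from h import *
w=bot.read_camera('wrist'); cv2.imwrite('pics/h1.png',w['frame'][:,:,::-1]); crop(w,190,320,20,210,4,'pics/h1c.png')
o=bot.get_obs();print(o['contact_force'],o['eef_pos'],o['gripper_width'],o['t'],o['q'])
np.savez('h1.npz',**w);np.savez('h1o.npz',**o)
E
```

```text
[-0.8940607  -0.56588894 -1.55714605] [ 0.64484387 -0.00082482  0.23961924] 0.3141552012795874 13.3167 [-0.39134486  0.46152911  0.40852107  1.66763902 -0.20347689  1.05525456
  1.83238516]
```

View pics/h1.png

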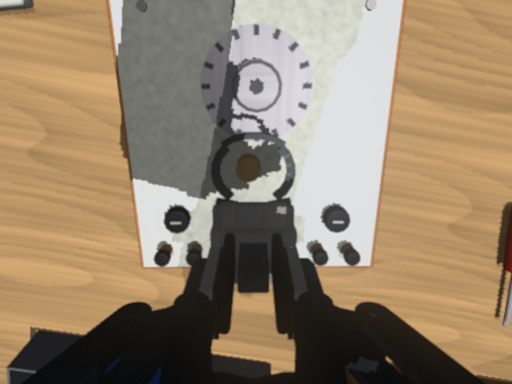

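View pics/h1c.png

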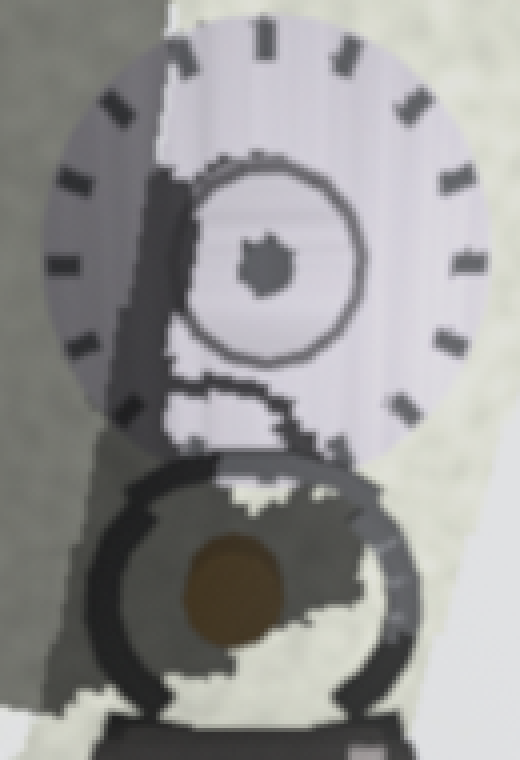

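```bash
python3 - <<'E'
from h import *
def ld(n):
    w=dict(np.load(n)); 
    for k in('fov_y','cx','cy'): w[k]=float(w[k])
    return w
w=ld('h1.npz');o=dict(np.load('h1o.npz'));T=toolR(o)
C=cloud(w);Z=C[...,2]
print('barrel top z',np.nanmedian(Z[76:96,248:266]),'disc z',np.nanmedian(Z[50:58,240:275]),np.nanmedian(Z[75:95,285:300]),'panel',np.nanmedian(Z[150:200,300:340]),'spacer',np.nanmedian(Z[160:172,242:252]))
def L(uv,z): return ((onplane(w,uv,z)-o['eef_pos'])@T*1000)
g=cv2.cvtColor(w['frame'],cv2.COLOR_RGB2GRAY); hsv=cv2.cvtColor(w['frame'],cv2.COLOR_RGB2HSV)
# taper ring: dark pixels within
from scipy.optimize import least_squares
def circ(P):
    f=lambda p:np.hypot(P[:,0]-p[0],P[:,1]-p[1])-p[2]
    r=least_squares(f,[*P.mean(0),20],loss='soft_l1',f_scale=.3); return r.x, np.std(f(r.x))
# radial scan from centre: taper dark min, in lit part
c0=np.array([256.6,85.8]); pts=[];inn=[]
for a in np.radians(np.arange(-120,110,4)):
    r=np.arange(15,32,.25); uv=c0+np.c_[np.cos(a)*r,np.sin(a)*r]
    v=cv2.remap(g.astype(np.float32),uv[:,0].astype(np.float32)[None],uv[:,1].astype(np.float32)[None],cv2.INTER_LINEAR)[0]
    k=v.argmin(); 
    if v[k]<150: pts.append(uv[k])
print(len(pts))
zt=np.nanmedian(Z[76:96,248:266])
P=L(pts,zt-.001); print('taper fit',circ(P[:,:2]),P[0,2])
# disc outer edge: lit right side & top
pts=[]
for a in np.radians(np.arange(-150,60,3)):
    r=np.arange(46,66,.25); uv=c0+np.c_[np.cos(a)*r,np.sin(a)*r]
    cs=[cv2.remap(w['frame'][...,i].astype(np.float32),uv[:,0].astype(np.float32)[None],uv[:,1].astype(np.float32)[None],cv2.INTER_LINEAR)[0] for i in (0,2)]
    v=cs[1]-cs[0] # blue-red: disc bluish, panel yellowish
    k=np.where((v[:-1]>1)&(v[1:]<=1))[0]
    if len(k): pts.append(uv[k[0]])
zd=np.nanmedian(Z[50:58,240:275])
P=L(pts,zd); print(len(pts),'disc fit',circ(P[:,:2]))
# ring inner opening in tool frame top face
zr=o['eef_pos'][2]-.0903
print('ring top depth L',np.nanmedian(((C-o['eef_pos'])@T*1000)[134:137,240:265,2]))
rg=g[165:172]; print(g[165,205:232]);print(g[165,275:302]); print(g[128:146,253])
E
```

```text
barrel top z 0.0995509154456555 disc z 0.07721986569807975 0.07733085252472921 panel 0.05971712472556787 spacer 0.08151582208297961
58
taper fit (array([  2.41393459, -79.11741309,  17.50352318]), np.float64(1.3653643000296651)) 141.13914252378345
70 disc fit (array([  2.81309903, -79.25822724,  44.33614548]), np.float64(0.20476164128019653))
ring top depth L 90.70188625093874
[114  95  77  72  73  69  53  35  32  34  33  33  33  32  37  54  67  72
  72  73  71  72  73  73  72  72  72]
[ 80  80  80  87 103 136 190 220 223 219 193 149 123 120 123 114 106 103
  98 119 177 209 215 214 214 215 216]
[207 207 204 180 121  81  87  91  91  91 108 151 191 205 214 215 213 210]
```

```bash
python3 - <<'E'
from h import *
def ld(n):
    w=dict(np.load(n)); 
    for k in('fov_y','cx','cy'): w[k]=float(w[k])
    return w
for n in ('h1','s7'):
    w=ld(n+'.npz');o=dict(np.load(n+'o.npz'));T=toolR(o)
    L=(cloud(w)-o['eef_pos'])@T*1000
    m=(np.abs(L[...,2]-91)<3); m[:120]=0; m[205:]=0; m[:,:205]=0;m[:,300:]=0
    uv=np.argwhere(m)[:,::-1].astype(float)
    P=((onplane(w,uv,o['eef_pos'][2]-.0905)-o['eef_pos'])@T*1000)[:,:2]
    print(n,len(P),P.min(0),P.max(0))
    c=np.array([-.5,-29.]); d=P-c; a=np.degrees(np.arctan2(d[:,1],d[:,0]))%360; r=np.hypot(*d.T)
    for k in range(150,400,15):
        s=np.abs((a-k+180)%360-180)<6
        if s.sum()>3: print(k,'in %.1f out %.1f'%(np.percentile(r[s],4),np.percentile(r[s],96)),end='; ')
    print()
    m2=np.abs(L[...,2]-36)<2.2; m2[:195]=0;m2[290:]=0;m2[:,:205]=0;m2[:,300:]=0
    Q=L[m2]; print('plate',np.percentile(Q,[1,50,99],axis=0).round(1).tolist())
E
```

```text
h1 1620 [-27.08426801 -53.37821403] [26.97760515 -7.5704538 ]
150 in 21.1 out 26.9; 165 in 21.2 out 27.0; 180 in 21.2 out 26.4; 195 in 20.9 out 26.0; 210 in 20.1 out 25.4; 225 in 20.5 out 26.3; 240 in 21.2 out 25.5; 255 in 20.5 out 24.4; 270 in 20.0 out 23.8; 285 in 20.6 out 24.9; 300 in 21.4 out 25.9; 315 in 22.1 out 26.8; 330 in 20.7 out 26.1; 345 in 21.8 out 26.9; 360 in 22.1 out 27.3; 375 in 22.3 out 27.8; 390 in 21.7 out 27.6; 
plate [[-14.1, -23.2, 33.8], [3.3, -12.2, 36.3], [21.0, 6.2, 38.2]]
s7 1656 [-28.5486936  -53.21602824] [25.7048328 -7.2130506]
150 in 22.3 out 28.2; 165 in 22.7 out 28.4; 180 in 22.7 out 27.9; 195 in 22.2 out 27.3; 210 in 21.0 out 26.3; 225 in 22.5 out 27.0; 240 in 21.4 out 25.9; 255 in 20.5 out 24.9; 270 in 19.9 out 24.2; 285 in 20.2 out 24.4; 300 in 21.0 out 25.2; 315 in 19.9 out 25.9; 330 in 19.6 out 24.9; 345 in 20.5 out 25.6; 360 in 20.8 out 26.0; 375 in 20.9 out 26.7; 390 in 20.9 out 26.8; 
plate [[-17.4, -23.6, 33.9], [-0.0, -14.6, 37.7], [19.1, 14.5, 38.2]]
```

step_arm(targets=[[1,-10,0,0,0.69],[2,-25,0,0,0.69],[2.7,-40,0,0,0.69],[2.7,-50.5,5,0,0.69],[2.7,-50.5,15,0,0.69],[2.7,-50.5,27,0,0.69],[2.7,-50.5,34,0,0.69],[2.7,-50.5,36,0,0.69],[2.7,-50.5,36,0,0.69]])

```text
t: 14.07
eef_pos: [0.595, -0.0056, 0.2023]
tool_rot: [-0.001, 0.639, 0.769, -0.001]
contact_force: [-0.3, 0.4, -1.0]
gripper_width: 0.311
```

```bash
python3 - <<'E'
from h import *
w=bot.read_camera('wrist'); crop(w,190,320,100,220,6,'pics/h2c.png')
o=bot.get_obs();print(o['contact_force'],o['eef_pos'],o['gripper_width'],o['t'])
np.savez('h2.npz',**w);np.savez('h2o.npz',**o)
E
```

```text
[ 0.19748244  0.14444239 -1.32924699] [ 0.59539362 -0.00560162  0.20299973] 0.31635507745623764 14.1167
```

View pics/h2c.png

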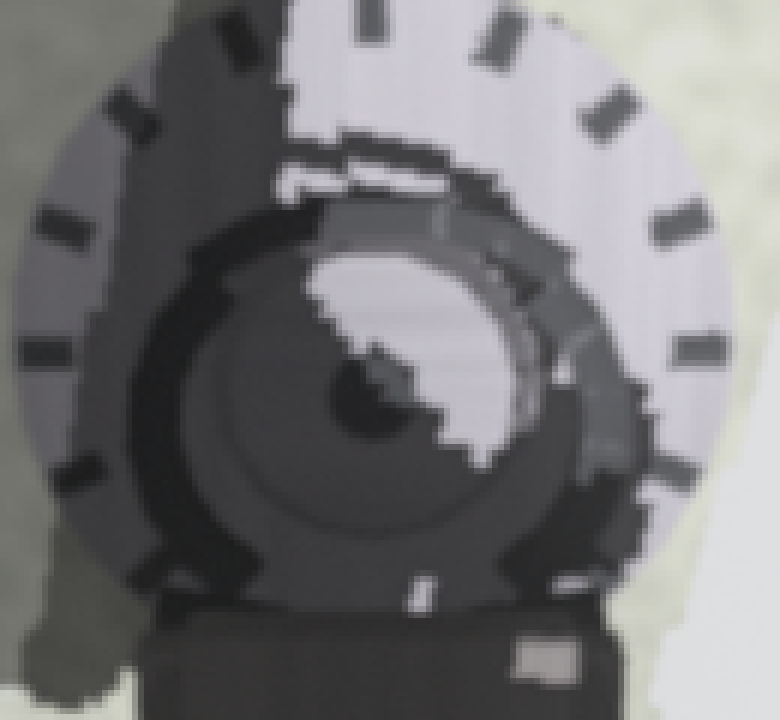

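```bash
cat > m.py <<'E'
from h import *
def ld(n):
    w=dict(np.load(n)); 
    for k in('fov_y','cx','cy'): w[k]=float(w[k])
    return w
def ringrep(w,o,c):
    T=toolR(o)
    L=(cloud(w)-o['eef_pos'])@T*1000
    m=(np.abs(L[...,2]-91)<2.2); m[:120]=0; m[205:]=0; m[:,:205]=0;m[:,300:]=0
    n,lab,st,_=cv2.connectedComponentsWithStats(m.astype(np.uint8)); m=lab==1+st[1:,4].argmax()
    uv=np.argwhere(m)[:,::-1].astype(float)
    P=((onplane(w,uv,o['eef_pos'][2]-.0905)-o['eef_pos'])@T*1000)[:,:2]
    print('ring ext',P.min(0),P.max(0),len(P)); d=P-c; a=np.degrees(np.arctan2(d[:,1],d[:,0]))%360; r=np.hypot(*d.T)
    for k in range(150,400,15):
        s=np.abs((a-k+180)%360-180)<6
        if s.sum()>3: print(k,'in %.1f'%np.percentile(r[s],4),end='; ')
    print()
E
python3 - <<'E'
from m import *
w=ld('h2.npz');o=dict(np.load('h2o.npz'));T=toolR(o)
L=lambda uv,z:((onplane(w,uv,z)-o['eef_pos'])@T*1000).round(2)
f=lambda x,y:[190+(x-2.5)/6,100+(y-2.5)/6]
C=cloud(w); print('z top',np.nanmedian(C[155:175,240:262,2]))
print('left,right,top,bot,screw',L([f(226,394),f(520,394),f(373,254),f(373,534),f(373,394)],.0985))
print('disc L/R ticks', L([f(22,352),f(727,348),f(373,0)],.077))
c=L([f(373,394)],.0985)[0][:2]; ringrep(w,o,c)
E
```

```text
z top 0.09949201886259548
left,right,top,bot,screw [[-18.24 -29.58 104.53]
 [ 15.29 -29.55 104.52]
 [ -1.44 -45.6  104.54]
 [ -1.51 -12.77 104.51]
 [ -1.47 -29.57 104.53]]
disc L/R ticks [[-45.12 -29.52 126.04]
 [ 42.35 -29.94 126.01]
 [ -1.45 -71.58 126.06]]
ring ext [-27.92082485 -53.70303086] [25.99152772 -8.64448574] 1544
150 in 21.1; 165 in 21.3; 180 in 21.2; 195 in 21.0; 210 in 20.3; 225 in 20.3; 240 in 21.6; 255 in 20.8; 270 in 20.4; 285 in 20.9; 300 in 21.8; 315 in 22.4; 330 in 21.0; 345 in 22.0; 360 in 22.2; 375 in 22.2; 390 in 21.8;
```

step_arm(targets=[[-0.5,0,3,0,0.69],[-0.5,0,6,0,0.69],[-0.5,0,9,0,0.69],[-0.5,0,11,0,0.69],[-0.5,0,13,0,0.69],[-0.5,0,15,0,0.69],[-0.5,0,15,0,0.69]])

```text
t: 14.7
eef_pos: [0.595, -0.0059, 0.1882]
tool_rot: [-0.0, 0.639, 0.769, -0.0]
contact_force: [0.8, -0.3, -1.3]
gripper_width: 0.316
```

```bash
python3 - <<'E'
from m import *
w=bot.read_camera('wrist'); crop(w,190,320,100,220,6,'pics/h3c.png')
o=bot.get_obs();print(o['contact_force'],o['eef_pos'],o['gripper_width'],o['t'])
E
```

```text
[-1.29047886 -0.03230033 -1.88542525] [ 0.59508074 -0.00595276  0.1883701 ] 0.3118784351966091 14.75
```

View pics/h3c.png

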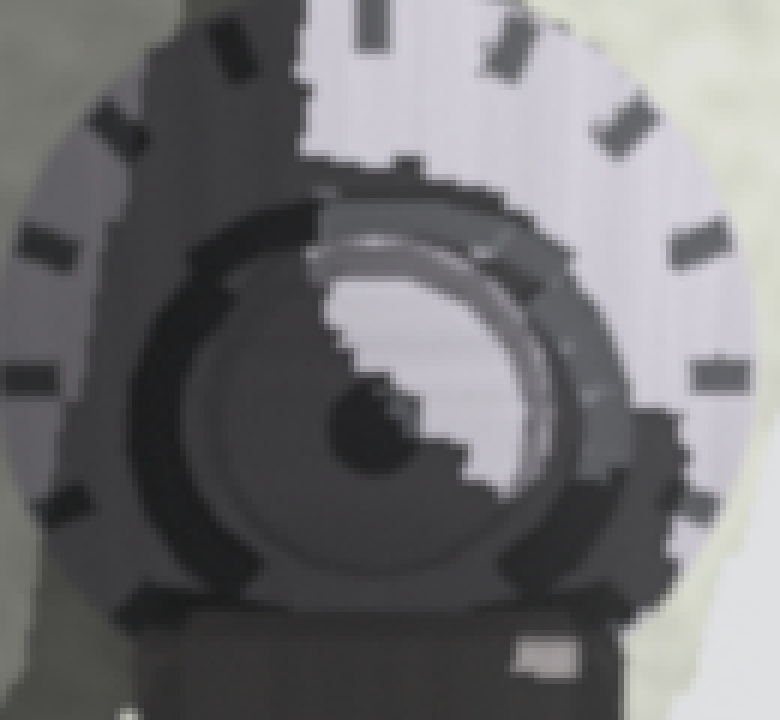

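```bash
python3 - <<'E'
from m import *
w=bot.read_camera('wrist');o=bot.get_obs();T=toolR(o); print(o['eef_pos'])
L=lambda uv,z:((onplane(w,uv,z)-o['eef_pos'])@T*1000).round(2)
f=lambda x,y:[190+(x-2.5)/6,100+(y-2.5)/6]
print('screw, flat top/bot/right',L([f(373,425),f(373,279),f(373,574),f(526,425)],.0985))
c=L([f(373,425)],.0985)[0][:2]
P=L([f(183,420),f(581,420),f(360,239)],o['eef_pos'][2]-.0905); print(P, P[:,:2]-c)
ringrep(w,o,c)
E
```

```text
[ 0.59521898 -0.0059543   0.1885767 ]
screw, flat top/bot/right [[ -1.44 -29.33  90.08]
 [ -1.4  -45.16  90.08]
 [ -1.47 -12.35  90.08]
 [ 15.01 -29.31  90.08]]
[[-21.89 -29.79  90.5 ]
 [ 20.95 -29.75  90.5 ]
 [ -2.75 -49.29  90.5 ]] [[-20.45  -0.46]
 [ 22.39  -0.42]
 [ -1.31 -19.96]]
ring ext [-19.38631456 -48.29177611] [ 16.19947429 -12.3789351 ] 1999
150 in 6.7; 165 in 6.5; 180 in 6.3; 195 in 6.3; 210 in 6.1; 225 in 6.4; 240 in 6.2; 255 in 5.8; 270 in 5.7; 285 in 6.3; 300 in 5.9; 315 in 5.3; 330 in 5.9; 345 in 6.3; 360 in 6.3; 375 in 6.2; 390 in 6.4;
```

step_arm(targets=[[-0.5,0,0,0,0.69],[-0.9,0,0,0,0.69],[-0.9,0,2,0,0.69],[-0.9,0,4,0,0.69],[-0.9,0,6,0,0.69],[-0.9,0,8,0,0.69],[-0.9,0,10,0,0.69],[-0.9,0,11,0,0.69],[-0.9,0,11,0,0.69]])

```text
t: 15.55
eef_pos: [0.5952, -0.0068, 0.1772]
tool_rot: [-0.0, 0.639, 0.769, -0.0]
contact_force: [-0.3, 0.2, -1.1]
gripper_width: 0.311
```

```bash
python3 - <<'E'
from m import *
w=bot.read_camera('wrist'); crop(w,190,320,100,220,6,'pics/h4c.png')
o=bot.get_obs();print(o['contact_force'],o['eef_pos'],o['gripper_width'],o['t'])
E
```

```text
[ 0.13983948 -0.21200887 -1.15566591] [ 0.59530873 -0.00686577  0.17740729] 0.3148649804887482 15.6
```

View pics/h4c.png

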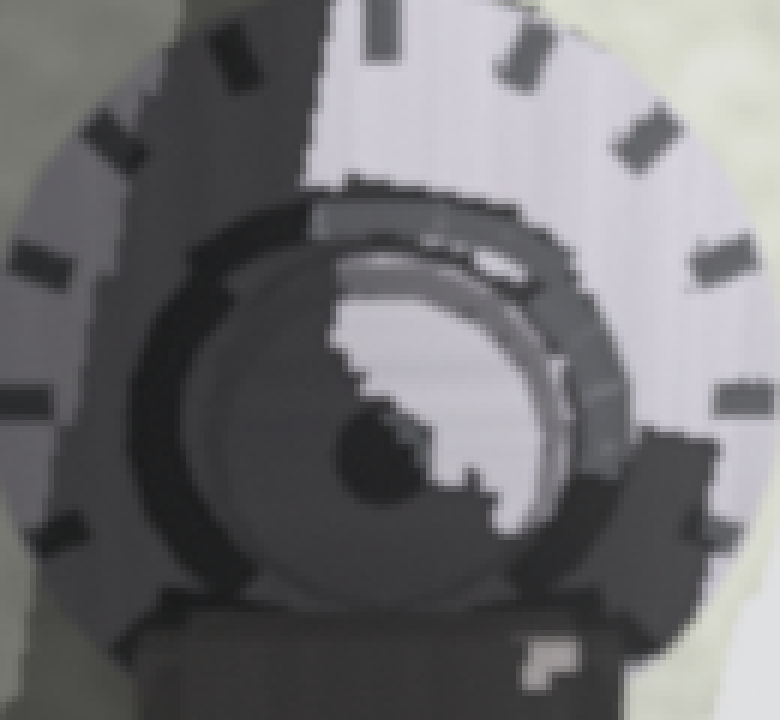

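step_arm(targets=[[0,0,1,0,0.69],[0,0,2,0,0.69],[0,0,3,0,0.69],[0,0,4,0,0.69],[0,0,4,0,0.69]])

```text
t: 16.02
eef_pos: [0.5952, -0.0068, 0.1733]
tool_rot: [-0.0, 0.639, 0.769, -0.0]
contact_force: [-0.6, 0.8, -1.7]
gripper_width: 0.316
```

step_arm(targets=[[0,0,0.5,0,0.69],[0,0,1,0,0.69],[0,0,1,0,0.69]])

```text
t: 16.27
eef_pos: [0.5954, -0.0069, 0.1725]
tool_rot: [-0.0, 0.639, 0.769, -0.0]
contact_force: [-0.1, 0.1, -2.1]
gripper_width: 0.312
```

step_arm(targets=[[0,0,0.3,0,0.69],[0,0,0.6,0,0.69],[0,0,0.6,0,0.69]])

```text
t: 16.52
eef_pos: [0.5954, -0.0069, 0.172]
tool_rot: [0.0, 0.639, 0.769, 0.0]
contact_force: [-0.5, -0.3, -0.6]
gripper_width: 0.312
```

step_arm(targets=[[0,0,0.3,0,0.69],[0,0,0.6,0,0.69],[0,0,0.6,0,0.69]])

```text
t: 16.77
eef_pos: [0.5956, -0.0068, 0.1717]
tool_rot: [0.0, 0.639, 0.769, 0.0]
contact_force: [-0.8, -0.2, 1.6]
gripper_width: 0.318
```

step_arm(targets=[[0,0,0.3,0,0.69],[0,0,0.5,0,0.69],[0,0,0.5,0,0.69]])

```text
t: 17.02
eef_pos: [0.5957, -0.0068, 0.1713]
tool_rot: [0.0, 0.639, 0.769, 0.0]
contact_force: [-1.5, 0.8, 4.8]
gripper_width: 0.316
```

step_arm(targets=[[0,0,0,0,0.66],[0,0,0.3,0,0.63],[0,0,0.6,0,0.6],[0,0,0.8,0,0.58],[0,0,0.8,0,0.58]])

```text
t: 17.43
eef_pos: [0.5959, -0.0068, 0.1704]
tool_rot: [0.0, 0.639, 0.769, 0.0]
contact_force: [0.6, -0.2, 5.8]
gripper_width: 0.422
```

step_arm(targets=[[0,0,0.3,0,0.55],[0,0,0.6,0,0.52],[0,0,0.9,0,0.49],[0,0,0.9,0,0.49]])

```text
t: 17.77
eef_pos: [0.5958, -0.0066, 0.1694]
tool_rot: [0.0, 0.639, 0.769, 0.0]
contact_force: [-0.2, 0.7, 5.0]
gripper_width: 0.511
```

```bash
python3 - <<'E'
from m import *
w=bot.read_camera('wrist'); crop(w,190,320,100,220,6,'pics/h5c.png')
o=bot.get_obs();print(o['contact_force'],o['eef_pos'],o['gripper_width'],o['t'])
E
```

```text
[ 0.39696139 -0.00766132  5.19008738] [ 0.59575469 -0.00663509  0.16939298] 0.5137172189724937 17.8167
```

View pics/h5c.png

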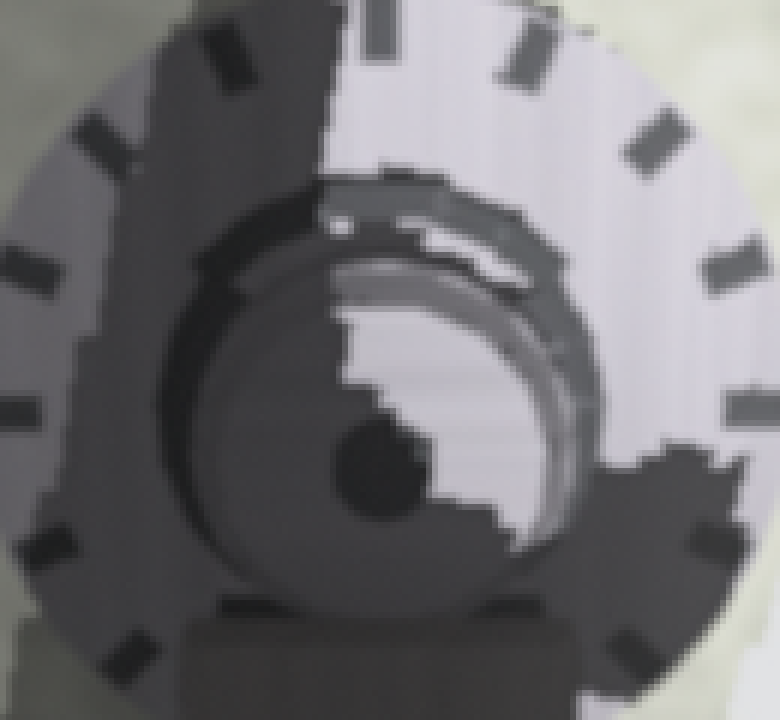

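step_arm(targets=[[0,0.4,0.2,0,0.47],[0,0.8,0.4,0,0.45],[0,1,0.7,0,0.42],[0,1,0.8,0,0.4],[0,1,0.8,0,0.4]])

```text
t: 18.23
eef_pos: [0.5963, -0.0067, 0.1683]
tool_rot: [-0.0, 0.639, 0.769, -0.0]
contact_force: [0.4, 0.0, 3.2]
gripper_width: 0.599
```

```bash
python3 - <<'E'
from m import *
w=bot.read_camera('wrist'); crop(w,190,320,100,220,6,'pics/h6c.png')
o=bot.get_obs();print(o['contact_force'],o['eef_pos'],o['gripper_width'],o['t'])
E
```

```text
[0.13706225 0.91518505 2.42895253] [ 0.59629752 -0.00673616  0.16827595] 0.6042772674962043 18.2833
```

View pics/h6c.png

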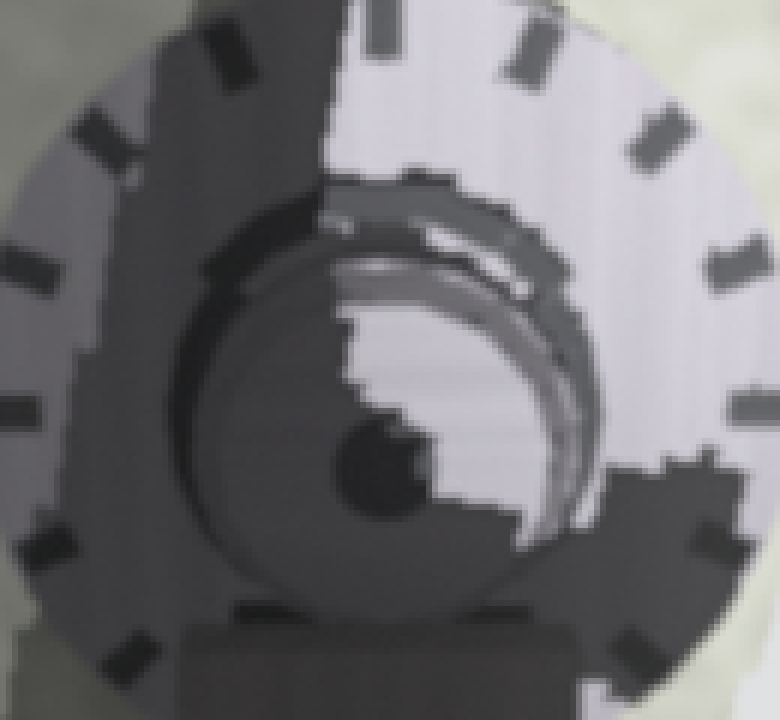

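```bash
python3 - <<'E'
from m import *
w=bot.read_camera('wrist');o=bot.get_obs();T=toolR(o)
L=lambda uv,z:((onplane(w,uv,z)-o['eef_pos'])@T*1000).round(2)
f=lambda x,y:[190+(x-2.5)/6,100+(y-2.5)/6]
print('screw',L([f(383,468),f(383,305)],.0985))
print('ring outer back',L([f(385,185),f(168,400),f(600,400)],.081), 'inner back',L([f(385,222)],.081))
print('eye corner back',L([f(235,606),f(530,606)],.085))
cv2.imwrite('pics/h7w.png',w['frame'][:,:,::-1])
s=bot.read_camera('side'); crop(s,210,310,150,240,6,'pics/h7s.png')
E
```

```text
screw [[ -0.45 -30.29  69.76]
 [ -0.44 -46.45  69.77]]
ring outer back [[ -0.22 -55.21  87.27]
 [-23.16 -32.66  87.27]
 [ 22.5  -32.61  87.26]] inner back [[ -0.22 -51.44  87.27]]
eye corner back [[-16.35 -10.92  83.26]
 [ 15.33 -10.89  83.26]]
```

View pics/h7s.png

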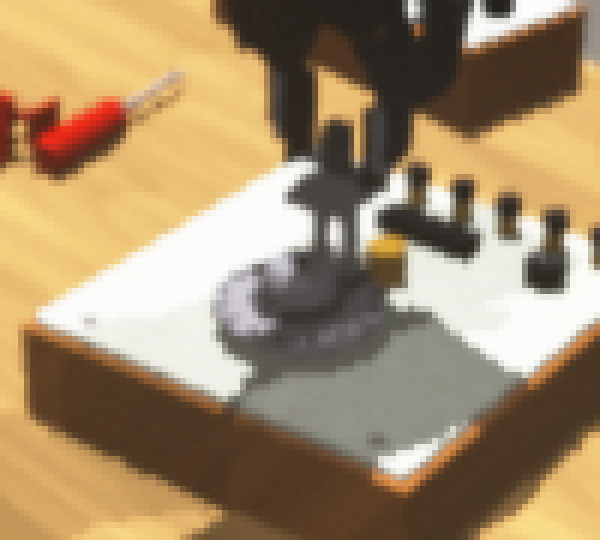

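step_arm(targets=[[0,0.5,0,0,0.4],[0,1,0,0,0.4],[0,1.5,0,0,0.4],[0,1.5,0,0,0.4]])

```text
t: 18.72
eef_pos: [0.5973, -0.0066, 0.1681]
tool_rot: [-0.0, 0.639, 0.769, -0.001]
contact_force: [-2.2, -1.0, 4.6]
gripper_width: 0.599
```

```bash
python3 - <<'E'
from m import *
w=bot.read_camera('wrist'); crop(w,190,320,100,220,6,'pics/h8c.png')
o=bot.get_obs();print(o['contact_force'],o['torque'],o['eef_pos'],o['gripper_width'],o['t'])
E
```

```text
[-0.31404046 -1.2555471   3.79969064] [-0.08012856  0.47470208  0.02357162] [ 0.59730615 -0.00658749  0.16810986] 0.6000224652255345 18.7667
```

View pics/h8c.png

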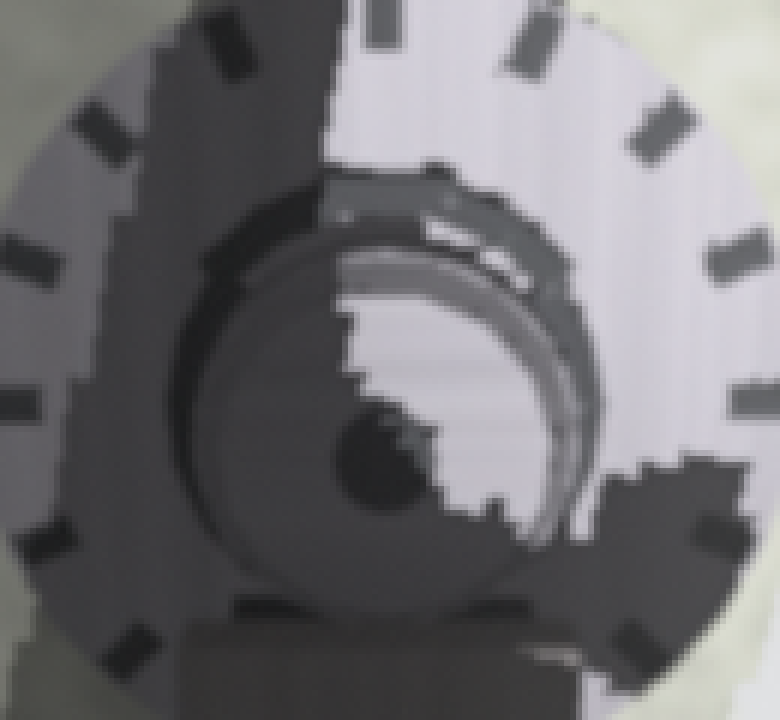

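```bash
python3 - <<'E'
from m import *
w=bot.read_camera('wrist');o=bot.get_obs();T=toolR(o)
g=cv2.cvtColor(w['frame'],cv2.COLOR_RGB2GRAY)
crop(w,180,330,70,210,5,'pics/h9c.png')
C=cloud(w);L3=(C-o['eef_pos'])@T*1000
for r in range(84,146,2): print(r,g[r,262],L3[r,262].round(1),round(C[r,262,2]*1e3,1),end=' | ')
E
```

```text
84 213 [  5.1 -81.9 107.2] 61.0 | 86 210 [  5.2 -80.6 108.8] 59.5 | 88 209 [  5.2 -79.4 108.9] 59.3 | 90 203 [  5.2 -78.1 108.4] 59.8 | 92 104 [  5.2 -76.9 108. ] 60.2 | 94 102 [  5.2 -75.7 107.6] 60.6 | 96 201 [  4.8 -75.3  91.7] 76.6 | 98 208 [  4.8 -74.1  91.7] 76.5 | 100 208 [  4.8 -73.   90.9] 77.4 | 102 207 [  4.8 -71.8  91.4] 76.9 | 104 207 [  4.8 -70.6  90.9] 77.3 | 106 208 [  4.9 -69.4  92.1] 76.2 | 108 207 [  4.9 -68.2  91.9] 76.4 | 110 207 [  4.9 -66.9  92.9] 75.3 | 112 206 [  4.9 -65.8  91.6] 76.7 | 114 206 [  4.9 -64.6  91.9] 76.3 | 116 205 [  4.9 -63.5  90.5] 77.7 | 118 205 [  4.9 -62.2  91.5] 76.7 | 120 206 [  4.9 -61.1  90.9] 77.3 | 122 205 [  4.9 -59.9  91.1] 77.1 | 124 206 [  4.9 -58.7  90.4] 77.8 | 126 171 [  4.9 -57.4  91.3] 76.9 | 128 58 [  4.9 -56.2  91. ] 77.2 | 130 89 [nan nan nan] nan | 132 93 [  4.8 -54.4  86.4] 81.8 | 134 94 [  4.9 -53.2  86.3] 81.9 | 136 134 [  4.9 -52.   86.5] 81.7 | 138 195 [  5.  -50.   90.9] 77.3 | 140 95 [  4.9 -49.7  85.8] 82.4 | 142 87 [  4.7 -49.7  78.5] 89.7 | 144 119 [  4.6 -49.1  75.4] 92.8 |
```

View pics/h9c.png

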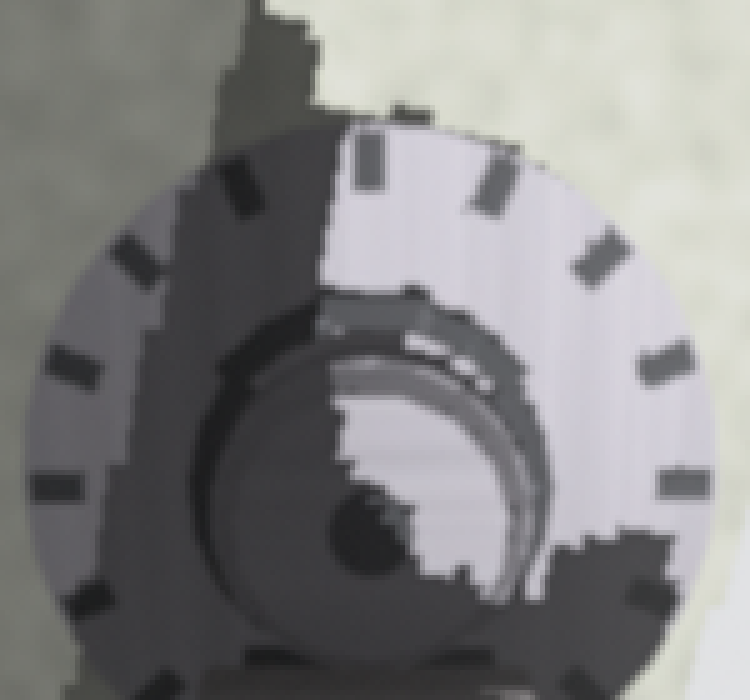

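step_arm(targets=[[0,0.5,0,0,0.4],[0,1,0,0,0.4],[0,1.5,0,0,0.4],[0,1.5,0,0,0.4]])

```text
t: 19.15
eef_pos: [0.5992, -0.0061, 0.1682]
tool_rot: [-0.0, 0.639, 0.769, -0.0]
contact_force: [-1.4, -0.4, 2.4]
gripper_width: 0.602
```

```bash
cat > r.py <<'E'
from m import *
import sys
w=bot.read_camera('wrist');o=bot.get_obs();T=toolR(o)
crop(w,180,330,70,210,5,sys.argv[1])
print(o['contact_force'],o['torque'],o['eef_pos'],o['gripper_width'],o['t'])
C=cloud(w);L3=(C-o['eef_pos'])@T*1000
g=cv2.cvtColor(w['frame'],cv2.COLOR_RGB2GRAY)
for c in (252,256,260,264):
    zz=C[:,c,2]*1e3
    d=[r for r in range(60,130) if zz[r]>70]; rr=[r for r in range(110,145) if 80<zz[r]<84]
    a=L3[d[0],c]; b=L3[rr[0],c]; e=L3[rr[-1],c]; print(c,'disc back',a[:2].round(1),'ring outer',b[:2].round(1),'last',e[:2].round(1))
E
python3 r.py pics/h10c.png
```

```text
[-1.86521842 -0.392379    2.44594466] [-0.15884882  0.46924552  0.00624685] [ 0.59922604 -0.00611235  0.16821847] 0.6019283113286551 19.2
252 disc back [ -1.2 -78. ] ring outer [ -1.2 -58. ] last [ -1.3 -54.3]
256 disc back [  1.2 -78. ] ring outer [  1.2 -58. ] last [  1.2 -52.2]
260 disc back [  3.6 -77.5] ring outer [  3.6 -57.9] last [  3.6 -54.3]
264 disc back [  6.  -77.5] ring outer [  6.1 -57.8] last [  6.1 -53. ]
```

View pics/h10c.png

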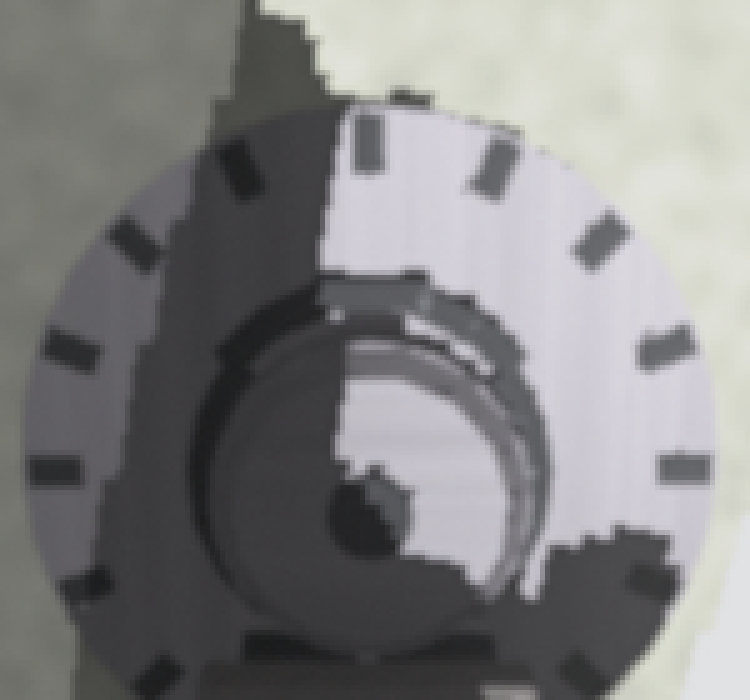

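step_arm(targets=[[0,0.5,0,0,0.4],[0,1,0,0,0.4],[0,1.5,0,0,0.4],[0,1.5,0,0,0.4]])

```text
t: 19.53
eef_pos: [0.6009, -0.0057, 0.1683]
tool_rot: [-0.0, 0.639, 0.769, 0.0]
contact_force: [-1.5, -0.8, 1.4]
gripper_width: 0.6
```

```bash
python3 r.py pics/h11c.png
```

```text
[-0.74386316  0.27616191  1.8137395 ] [-0.09065526  0.37718731 -0.00161862] [ 0.60085802 -0.00571176  0.16831808] 0.5949797905678316 19.5833
252 disc back [ -1.2 -79.8] ring outer [ -1.3 -59.8] last [ -1.3 -56. ]
256 disc back [  1.2 -79.2] ring outer [  1.2 -59.6] last [  1.2 -54. ]
260 disc back [  3.6 -79.2] ring outer [  3.6 -59.9] last [  3.6 -56. ]
264 disc back [  6.  -79.2] ring outer [  6.  -59.7] last [  6.1 -54.9]
```

View pics/h11c.png

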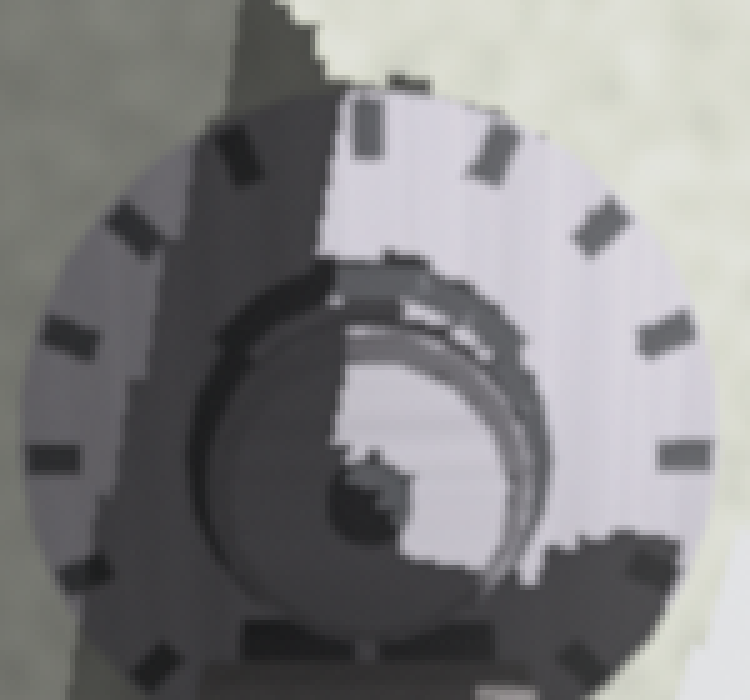

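```bash
python3 - <<'E'
from m import *
w=bot.read_camera('wrist');o=bot.get_obs();T=toolR(o)
L=lambda w,o,uv,z:((onplane(w,uv,z)-o['eef_pos'])@toolR(o)*1000).round(2)
f=lambda x,y:[180+(x-2)/5,70+(y-2)/5]
print('now eye back edge',L(w,o,[f(245,622),f(492,622),f(360,622),f(380,622)],.085)[:,:2].tolist(),'ring back out/in',L(w,o,[f(370,265),f(370,297)],.081)[:,:2].tolist(),'lat',L(w,o,[f(190,440),f(549,440)],.081)[:,:2].tolist())
w2=ld('s2.npz');o2=dict(np.load('s2o.npz'))
g=cv2.cvtColor(w2['frame'],cv2.COLOR_RGB2GRAY); print(g[90:112,244],g[140:158,244])
f=lambda x,y:[180+(x-1)/3,60+(y-1)/3]
print('s2 ring out/in',L(w2,o2,[f(192,112),f(192,130)],.022)[:,:2].tolist())
E
```

```text
now eye back edge [[-16.29, -15.36], [15.33, -15.33], [-1.57, -15.35], [0.99, -15.34]] ring back out/in [[-0.26, -59.88], [-0.27, -56.03]] lat [[-22.92, -38.22], [22.24, -38.17]]
[128 129 129 129 129 127 109  75  58  56  55  57  72 102 125 129 129 128
 128 121 107  95] [126 125 125 125 125 125 125 121 106  86  87 108 122 125 125 125 124 121]
s2 ring out/in [[-7.45, -71.46], [-7.49, -67.13]]
```

step_arm(targets=[[0,-1,0,0,0.4],[0,-2,0,0,0.4],[0,-3,0,0,0.4],[0,-4,0,0,0.4],[0,-4.5,0,0,0.4],[0,-4.5,0,0,0.4]])

```text
t: 20.13
eef_pos: [0.5966, -0.0066, 0.1686]
tool_rot: [0.0, 0.639, 0.769, 0.0]
contact_force: [1.9, 1.0, 0.2]
gripper_width: 0.604
```

```bash
python3 r.py pics/h12c.png; cat > pl.py <<'E'
from m import *
w=bot.read_camera('wrist');o=bot.get_obs();T=toolR(o)
L=(cloud(w)-o['eef_pos'])@T*1000
m=np.zeros(L.shape[:2],bool); m[195:290,215:292]=1
m&=np.abs(L[...,2]-34)<5
P=L[m]; 
for _ in range(6):
    A=np.c_[P[:,:2],np.ones(len(P))]; s=np.linalg.lstsq(A,P[:,2],rcond=None)[0]; r=P[:,2]-A@s; P=P[np.abs(r)<2*r.std()]
print('plate plane',s,'deg',np.degrees(s[:2]),r.std(),len(P),P.min(0),P.max(0))
cv2.imwrite('pics/pl.png',w['frame'][:,:,::-1])
E
python3 pl.py
```

```text
[2.01870799 0.53840587 1.01641281] [ 0.05312579 -0.411449    0.01927791] [ 0.59664009 -0.0065878   0.16855734] 0.598906588029315 20.1833
252 disc back [ -1.2 -75.6] ring outer [ -1.2 -55.4] last [ -1.3 -51.8]
256 disc back [  1.2 -75.1] ring outer [  1.2 -55.5] last [  1.2 -51.7]
260 disc back [  3.6 -75.2] ring outer [  3.6 -54.9] last [  3.7 -51.8]
264 disc back [  6.1 -75. ] ring outer [  6.1 -55.3] last [  6.1 -50.5]
plate plane [-7.64105495e-04  2.18911431e-02  3.58829776e+01] deg [-0.04378002  1.25427011] 0.45042667482419324 2375 [-17.85367681 -25.54861676  34.48190772] [19.27951938 20.52776608 37.21603162]
```

View pics/pl.png

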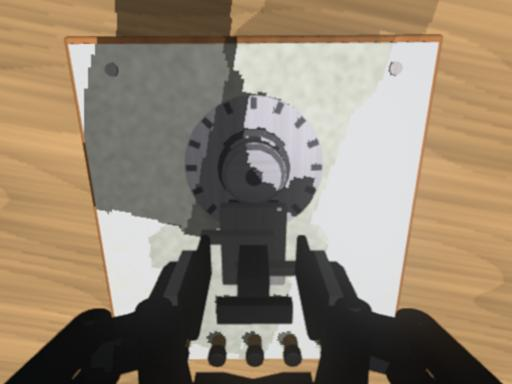

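step_arm(targets=[[0,1,0,0,0.4],[0,2.2,0,0,0.4],[0,2.2,-0.5,0,0.4],[0,2.2,-1,0,0.4],[0,2.2,-1,0,0.4]])

```text
t: 20.65
eef_pos: [0.5983, -0.0063, 0.1691]
tool_rot: [-0.0, 0.639, 0.769, -0.0]
contact_force: [1.0, -0.9, -2.0]
gripper_width: 0.602
```

```bash
python3 r.py pics/h13c.png; python3 pl.py
```

```text
[ 0.56438925 -0.20698356 -1.5134921 ] [-0.00278969  0.0079408   0.00788793] [ 0.59834407 -0.00625341  0.16908904] 0.6023401984250579 20.7
252 disc back [ -1.3 -77. ] ring outer [ -1.3 -57.2] last [ -1.3 -53.5]
256 disc back [  1.2 -76.9] ring outer [  1.2 -57.2] last [  1.2 -51.4]
260 disc back [  3.6 -76.8] ring outer [  3.6 -57.3] last [  3.6 -53.7]
264 disc back [  6.  -76.4] ring outer [  6.1 -57.2] last [  6.1 -52.5]
plate plane [-1.15273154e-03  2.85885753e-02  3.59179505e+01] deg [-0.06604665  1.63800471] 0.47942006554002126 2443 [-18.4216761  -25.59548959  34.29250314] [16.05972766 20.57449798 37.32875474]
```

step_arm(targets=[[0,0,-1,0,0.4],[0,0,-2,0,0.4],[0,0,-3,0,0.4],[0,0,-3,0,0.4]])

```text
t: 21.08
eef_pos: [0.5987, -0.0063, 0.1727]
tool_rot: [0.0, 0.639, 0.769, 0.0]
contact_force: [-0.2, 1.0, -1.5]
gripper_width: 0.6
```

```bash
python3 r.py pics/h14c.png
```

```text
[ 0.80103956  0.81709625 -1.92539799] [-0.02009292  0.02054293  0.01879137] [ 0.59864722 -0.00628115  0.17255633] 0.596556040570194 21.1333
252 disc back [ -1.2 -77.3] ring outer [ -1.3 -57.8] last [ -1.3 -54. ]
256 disc back [  1.2 -77.3] ring outer [  1.2 -57.8] last [  1.2 -54.1]
260 disc back [  3.7 -77.3] ring outer [  3.7 -57.2] last [  3.7 -51.4]
264 disc back [  6.1 -76.7] ring outer [  6.2 -57.1] last [  6.2 -50.8]
```

View pics/h14c.png

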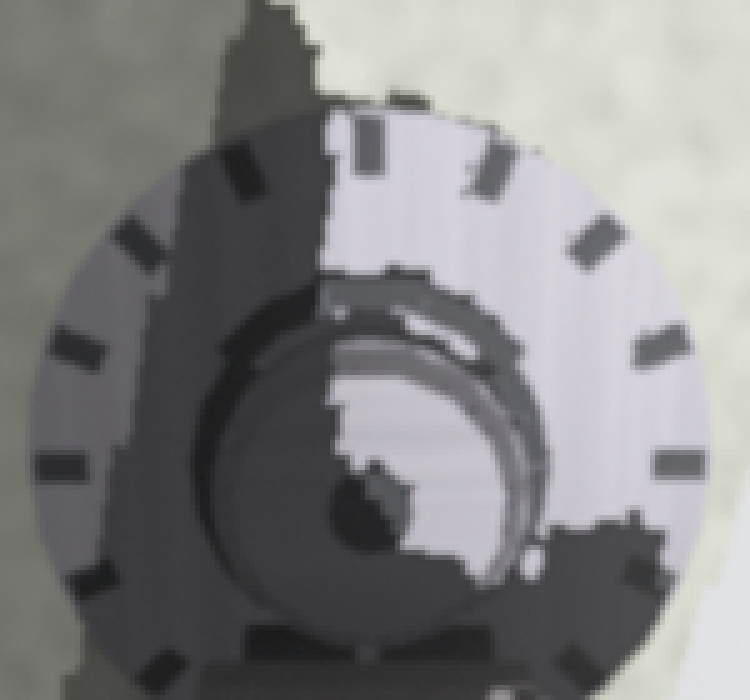

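Ring stays down. Pull out further.

step_arm(targets=[[0,0,-1.5,0,0.4],[0,0,-3,0,0.4],[0,0,-5,0,0.4],[0,0,-8,0,0.4],[0,0,-14,0,0.4],[0,0,-24,0,0.4],[0,0,-36,0,0.4],[0,0,-50,0,0.4],[0,0,-64,0,0.4],[0,0,-70,0,0.4],[0,0,-70,0,0.4]])

```text
t: 22.05
eef_pos: [0.5998, -0.0064, 0.2449]
tool_rot: [0.001, 0.639, 0.769, 0.002]
contact_force: [-0.3, -1.1, -1.6]
gripper_width: 0.6
```

```bash
python3 pl.py; python3 - <<'E'
from h import *
w=bot.read_camera('wrist'); crop(w,190,330,80,210,5,'pics/h15c.png')
s=bot.read_camera('side'); crop(s,210,310,150,240,6,'pics/h15s.png')
o=bot.get_obs();print(o['eef_pos'],o['contact_force'],o['gripper_width'],o['t'])
E
```

```text
plate plane [5.16470665e-04 2.74342158e-02 3.45141781e+01] deg [0.02959159 1.57186478] 0.4644872353571662 2430 [-19.66825536 -24.93235031  32.95490319] [18.5109555  21.4012356  35.92802608]
[ 0.59814538 -0.00617662  0.24197424] [-0.43249185 -0.38081855 -1.60673775] 0.6005193461844901 22.2
```

View pics/h15c.png

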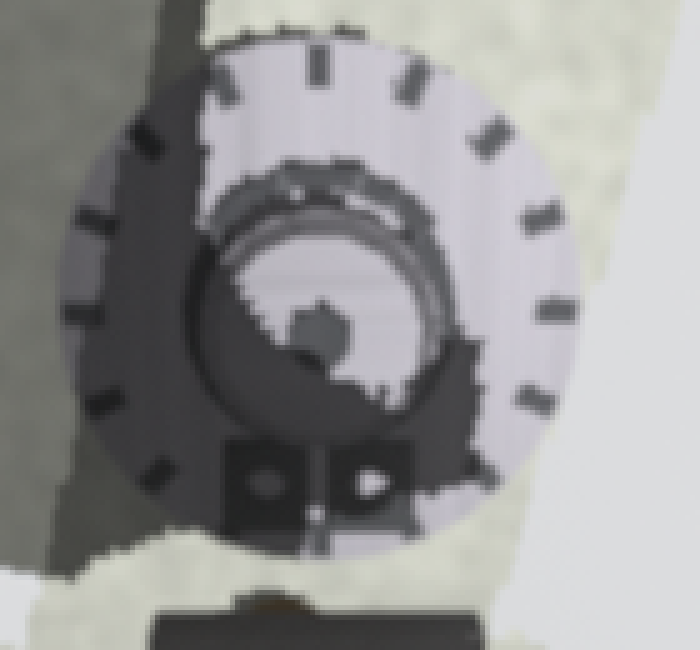

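View pics/h15s.png

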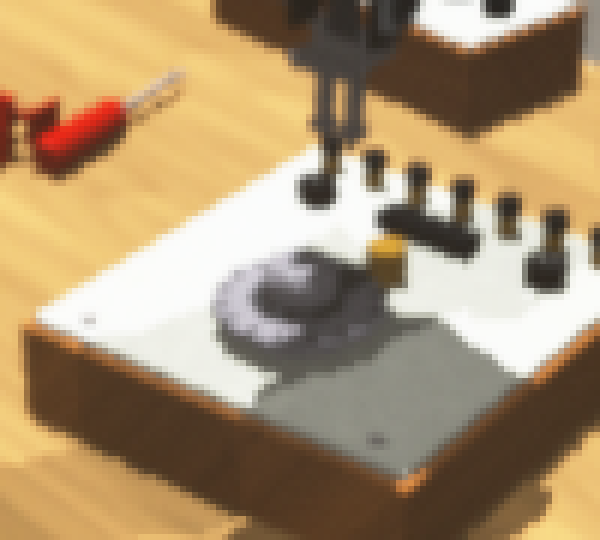

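```bash
python3 - <<'E'
from m import *
w=bot.read_camera('wrist');o=bot.get_obs()
f=lambda x,y:[190+(x-2)/5,80+(y-2)/5]
L=lambda uv,z:((onplane(w,uv,z)-o['eef_pos'])@toolR(o)*1000).round(2)[:,:2]
d=L([f(58,312),f(580,312),f(318,38),f(318,560)],.077); print('disc',d.tolist(),'centre',d[:2,0].mean(),d[2:,1].mean())
e=L([f(222,484),f(412,484),f(268,484),f(372,483),f(318,441),f(318,530)],.085);print('eyes outer L R, holes, near, far',e.tolist())
E
```

```text
disc [[-44.78, -33.69], [44.06, -33.59], [-0.49, -78.05], [-0.56, 10.92]] centre -0.35999999999999943 -33.565
eyes outer L R, holes, near, far [[-16.99, -5.55], [15.54, -5.52], [-9.11, -5.55], [8.69, -5.7], [-0.55, -13.12], [-0.56, 2.73]]
```

step_arm(targets=[[8,-2,-5,2,0.4],[28,-6,-10,5,0.4],[52,-12,-10,8,0.4],[78,-18,-10,11,0.4],[104,-24,-10,14,0.4],[130,-30,-10,17,0.4],[156,-36,-10,20,0.4],[182,-42,-10,23,0.4],[208,-48,-10,26,0.4],[234,-54,-10,29,0.4],[260,-60,-10,32,0.4],[286,-66,-10,34,0.4],[312,-72,-10,35.4,0.4],[334,-77,-10,35.4,0.4],[350,-80,-10,35.4,0.4],[358,-82,-10,35.4,0.4],[360,-82.5,-10,35.4,0.4],[360,-82.5,-10,35.4,0.4]])

```text
t: 23.75
eef_pos: [0.4516, 0.3323, 0.2519]
tool_rot: [0.0, 0.843, 0.538, -0.0]
contact_force: [0.1, -0.4, -1.2]
gripper_width: 0.6
```

```bash
python3 pl.py; python3 - <<'E'
from h import *
w=bot.read_camera('wrist'); cv2.imwrite('pics/k1.png',w['frame'][:,:,::-1])
o=bot.get_obs();T=toolR(o);print(o['eef_pos'],T[:,0],o['gripper_width'],o['t'])
d=np.array([.4515,.3327,.1017])-o['eef_pos']; print('to rest pose tool mm',d@T*1000,'yaw',np.degrees(np.arctan2(T[1,0],T[0,0])))
E
```

```text
plate plane [-3.13483655e-04  2.87633766e-02  3.60820691e+01] deg [-0.01796129  1.64802008] 0.46507582539940756 2439 [-17.9622083  -25.88575841  34.45243304] [18.75668302 20.53307244 37.57879549]
[0.45234058 0.33102545 0.2522131 ] [ 4.22465544e-01  9.06378606e-01 -8.28030302e-04] 0.598278918383646 23.85
to rest pose tool mm [  1.2872876   -1.53007132 150.51147626] yaw 65.00964509877979
```

View pics/k1.png

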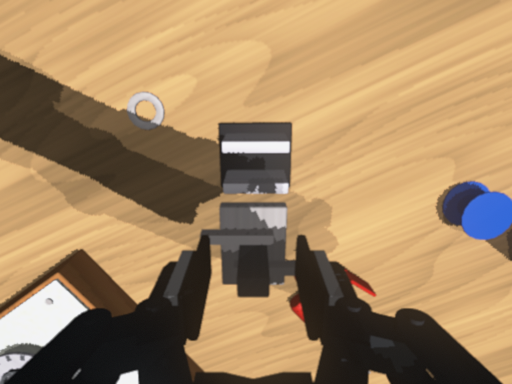

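step_arm(targets=[[1,0.5,15,0,0.4],[1,0.5,40,0,0.4],[1,0.5,65,0,0.4],[1,0.5,90,0,0.4],[1,0.5,110,0,0.4],[1,0.5,125,0,0.4],[1,0.5,135,0,0.4],[1,0.5,142,0,0.4],[1,0.5,145,0,0.4],[1,0.5,145,0,0.4]])

```text
t: 24.68
eef_pos: [0.4529, 0.3329, 0.1074]
tool_rot: [0.0, 0.843, 0.538, -0.0]
contact_force: [0.2, 0.6, -2.0]
gripper_width: 0.6
```

step_arm(targets=[[0,0,1,0,0.4],[0,0,2,0,0.4],[0,0,3,0,0.4],[0,0,3,0,0.4]])

```text
t: 25.02
eef_pos: [0.4526, 0.3335, 0.1047]
tool_rot: [-0.0, 0.843, 0.538, 0.0]
contact_force: [0.5, -0.3, -1.6]
gripper_width: 0.602
```

step_arm(targets=[[0,0,1,0,0.4],[0,0,2,0,0.4],[0,0,2.5,0,0.4],[0,0,2.5,0,0.4]])

```text
t: 25.35
eef_pos: [0.4526, 0.3334, 0.1021]
tool_rot: [-0.0, 0.843, 0.538, 0.0]
contact_force: [-0.7, -0.1, 1.5]
gripper_width: 0.6
```

```bash
python3 pl.py; python3 - <<'E'
from h import *
w=bot.read_camera('wrist'); cv2.imwrite('pics/k2.png',w['frame'][:,:,::-1])
E
```

```text
plate plane [-3.99414433e-04  2.74450578e-02  3.57901128e+01] deg [-0.02288476  1.57248598] 0.4845248114313896 2467 [-18.49654511 -25.02446772  34.15824998] [17.08603281 21.2899476  37.27208068]
```

View pics/k2.png

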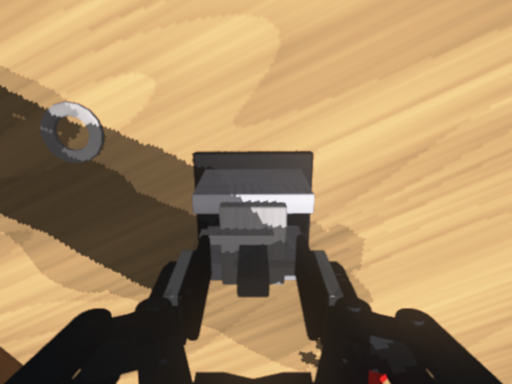

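step_arm(targets=[[0,0,0.6,0,0.4],[0,0,0.8,0,0.39],[0,0,0.9,0,0.38],[0,0,1,0,0.36],[0,0,1,0,0.33],[0,0,1,0,0.28],[0,0,1,0,0.2],[0,0,1,0,0.1],[0,0,1,0,0],[0,0,1,0,0],[0,0,1,0,0]])

```text
t: 26.37
eef_pos: [0.4525, 0.3333, 0.1009]
tool_rot: [-0.0, 0.843, 0.538, 0.0]
contact_force: [0.4, 0.5, -0.1]
gripper_width: 1.003
```

```bash
python3 - <<'E'
from h import *
w=bot.read_camera('wrist'); cv2.imwrite('pics/k3.png',w['frame'][:,:,::-1])
o=bot.get_obs();print(o['contact_force'],o['gripper_width'],o['eef_pos'])
E
```

```text
[ 0.82394417 -0.54669667  0.10381945] 0.9952813834741879 [0.45254903 0.33330861 0.10090119]
```

View pics/k3.png

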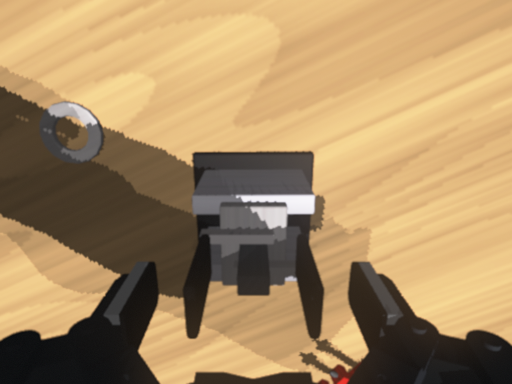

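Fingers are clear of the grips; retract straight up.

step_arm(targets=[[0,0,-10,0,0],[0,0,-30,0,0],[0,0,-55,0,0],[0,0,-85,0,0],[0,0,-115,0,0],[0,0,-145,0,0],[0,-10,-170,0,0],[0,-15,-175,0,0],[0,-15,-175,0,0],[0,-15,-175,0,0]])

```text
t: 27.25
eef_pos: [0.4385, 0.3396, 0.2759]
tool_rot: [-0.0, 0.843, 0.539, 0.0]
contact_force: [0.0, -0.6, -0.5]
gripper_width: 0.996
```

```bash
python3 - <<'E'
from h import *
w=bot.read_camera('wrist'); o=bot.get_obs(); T=toolR(o)
C=cloud(w); Z=C[...,2]; L=C@T
m=(Z>.106)&(Z<.125); m[:, :180]=0; m[:,340:]=0; m[:110]=0; m[240:]=0
P=C[m]; print(m.sum(),P.mean(0),np.percentile(P@T,[2,50,98],axis=0).round(4).tolist())
m=(Z>.05)&(Z<.075); m[:, :180]=0; m[:,340:]=0; m[:110]=0; m[240:]=0
print('rack extents',np.percentile(C[m]@T,[1,50,99],axis=0).round(4).tolist())
crop(w,200,320,110,230,5,'pics/k4.png'); t=bot.read_camera('top'); cv2.imwrite('pics/k4t.png',t['frame'][:,:,::-1])
a=t['frame'][120:220,210:310,::-1]; b=t['frame'][165:265,100:200,::-1]
cv2.imwrite('pics/k4tc.png',cv2.resize(np.hstack([a,b]),None,fx=4,fy=4,interpolation=cv2.INTER_CUBIC))
E
```

```text
348 [0.44930401 0.33417635 0.11594787] [[0.4655, 0.2567, -0.1196], [0.5119, 0.2668, -0.1178], [0.5166, 0.2793, -0.1073]]
rack extents [[0.4603, 0.2425, -0.0755], [0.4901, 0.2573, -0.0662], [0.5209, 0.2927, -0.0538]]
```

View pics/k4.png

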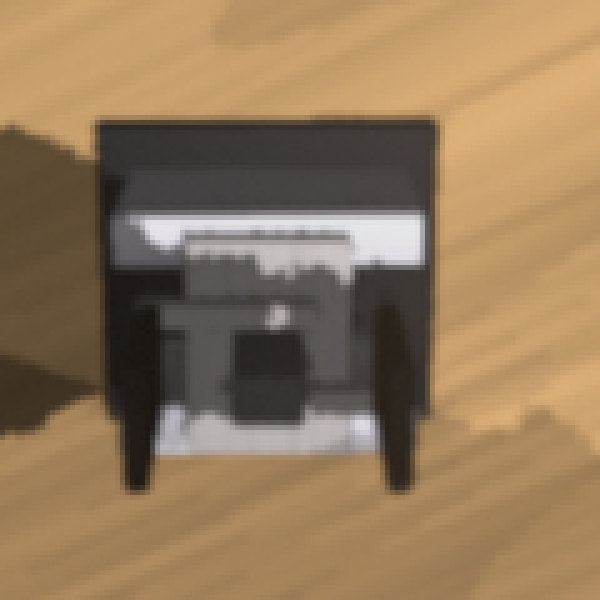

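View pics/k4t.png

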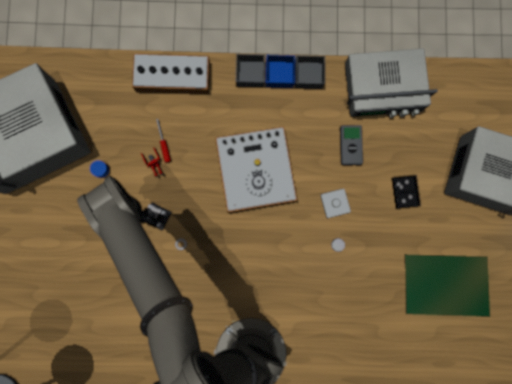

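View pics/k4tc.png

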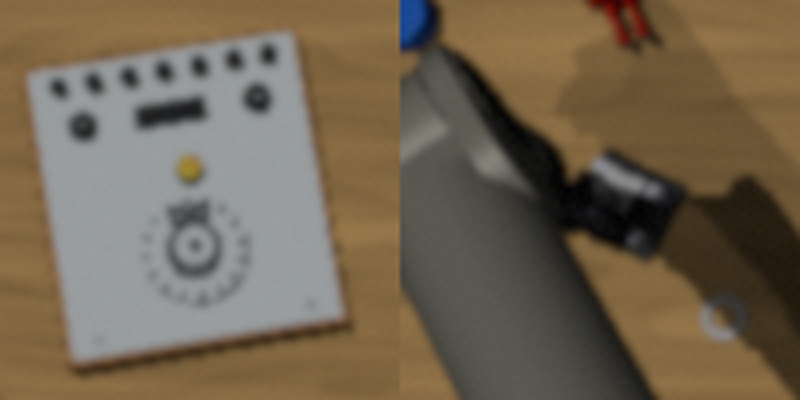

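```bash
python3 -c "
from station import bot
print(bot.hand_in())"
```

```text
the job is handed in; nothing more can be done
None
```

I took the dark ring pliers from their rack, spread the ring by its eyes and lifted it off the stand. I lowered it over the hub until I felt the disc, closed it into the groove, hung the pliers back and handed in at about 27 s. No verdict was reported.

**Forces:** Readings taken at the end of each move peaked at about 6 N on the disc and 5 N on the stand. I read no forces within a move.

**Ring:** The eyes are about 17.8 mm apart, so the ring is closed. The disc's top is about 17 mm above the panel, and the ring stayed down when the pliers came out. It sits about 1.2 mm off the hub's axis by my estimate; the limit is 3.5 mm.

**A check that disagreed:** A first reading of the ring's back edge put it about 2 mm off. I nudged the ring by up to 4.5 mm to correct that, and it did not move relative to the hub. In the earlier picture of the closed ring on the stand, the back edge reads the same distance too far out, so I took the reading to be biased. The nudging turned the pliers about 1.6° in the grip.

**Pliers:** They hang in the rack as at the start, with the grip tops at 118 mm and the position within about 3 mm. I did not measure their tilt again after letting go.

**Other things on the bench:** In the last top picture the bystanders look unmoved by eye; I made no numeric comparison. The arm hides part of the washer and spool there. The gripper was open and clear of everything.

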